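Charge the work light's battery pack

TASK

The work light's battery is flat. Pinch the two orange side tabs of its battery cover together, lift the cover off and lay it open side down on the ribbed rubber mat, then move the battery pack into the pocket of the charging cradle, setting it gently down flat, and finally fit the cover back on the lamp with its tabs pinched, letting them spring out so that they hold it fully home. Leave everything else on the bench where it is.

Things in the scene. Friction and masses are not known exactly. Their poses are not given: they have to be found in the camera images.
- lamp: Fixed cordless LED work light on a stand of 18 mm black tube. Origin: on the worktop under the centre of the battery bay; x to the lamp's raised rear, z up. Floor tubes run along x at y = +-105 mm, x = -90 to 85 mm, and across at x = 85; uprights rise from (0, +-105, 0) by (18, +-105, 115) to the handle. Knobs at the uprights reach y = +-127.
- lamp_handle (a point): Middle of the lamp's carrying handle: a level bar 23 mm thick along the lamp's y, from -105 to 105 mm, at lamp x = 50, z = 283 mm. It hangs over the head, so work square to the sloping back, from its low (-x) side.
- lamp_head: The lamp's head (fixed to the lamp), a grey slab 148 x 180 x 45 mm, its back with the battery bay looking up and to the lamp's -x. Origin: centre of the bay's floor, 135 mm above the worktop. z: square out of the back, leaning 35 deg from vertical; x: up the slope; y: level. Back plate at z = 7 mm, fins at its sides to z = 10 mm.
- collar (a point): Centre of the mouth of the dark collar round the bay, at z = 13 mm of lamp_head, axes as lamp_head. Outside 96 (x) x 76 (y) mm; opening 86 x 54.4 mm, bevelled to 89.5 x 58 mm at the top. The cover's hooks catch under its two long lips.
- cover: Loose dark battery cover, a shell open below, 80 (x) x 50 (y) x 36 (z) mm, about 70 g, with orange side tabs. Origin: centre of its lower rim; z: out of its closed top. Fully home (as at the start) its origin and axes lie at lamp_head's, with 2 to 3 mm play each way. With both tabs held in it lifts out along z and goes back in likewise (also half turned); it cannot be pushed in with the tabs out. It stands on its rim.
- left_button (a point): On the cover's +y tab: centre of the outer face of its push button (26 mm wide along x, 16 mm high: cover z = 15 to 31 mm), axes as the cover. The two faces are 65 mm apart when out, 52 mm when both are pushed in to their stops.
- right_button (a point): The same on the cover's -y tab.
- tab_left (a joint): Travel of the cover's +y tab: 0 out, 0.0065 m pushed in to its stop; springs back by itself (1.5 N when out, 5 N at the stop). The hook at its foot (1 to 5.5 mm above the rim, 31.5 mm from the middle when out) clears the lip from about 0.005.
- tab_right (a joint): The same on the cover's -y side.
- pack: Blue battery pack, loose, 62 (x) x 28 (y) x 28 (z) mm, about 110 g. Origin: centre of its underside. At the start it lies under the cover in the bay with its origin and axes at lamp_head's (up to 1.5 mm play), standing 15 mm proud of the collar once the cover is off.
- charger: Fixed dark charging cradle, 130 (x) x 86 (y) x 32 (z) mm. Origin: centre of its underside on the worktop, z up. In its top is an open pocket 75 (x) x 38 (y) mm, central, with its floor at z = 22 mm, 10 mm below the cradle's top. The pack lies in it either way round, its 28 mm width along y.
- mat: Ribbed black rubber mat, fixed, 100 (x) x 140 (y) x 2 (z) mm, flat on the worktop. Origin: centre of its underside.
- tumbler: Bystander: frosted glass tumbler, 74 mm across, 100 mm high, markers sticking up to 150 mm. Origin: centre of its foot.
- punch: Bystander: chrome two-hole punch with black base, 74 (x) x 116 (y) x 72 mm high. Origin: centre of its underside.
- tape_gun: Bystander: blue tape gun lying on its side, about 150 (x) x 200 (y) x 60 mm high. Origin: on the worktop near the middle of its frame.
- corner_guard: Bystander: white hard plastic corner guard of three 84 mm plates, 84 mm high. Origin: centre of its lower plate's underside.
- screwdriver: Bystander: screwdriver with a red handle, 190 mm long, lying on the worktop.
There are look-alikes about, which are no part of the job. Leave any green or turquoise look-alike of the cover alone.

How it is judged:
By the outcome, as a careful person would: the job done as asked, in the order asked, and still so for the second after the job is handed in, with the robot touching nothing.
It also fails if it takes over 72 s, if anything falls off the work surface, if the arm or the gripper's body presses on something with over 40 N, if the wrist force passes 120 N, or if a joint passes its speed limit or range.

ROBOT

A 6-joint arm with a two-finger parallel gripper is mounted at the origin on the work surface. World frame = base frame: x ahead of the robot, y to its left, z up, the work surface at z = 0. Lengths are in m, angles in degrees, forces in N, time in s.
With the tool pointing down it reaches from about 0.325 to 0.9 m from the base axis. Payload 3.5 kg.
Tool frame: the origin (TCP) lies midway between the tips of the shut fingers; the grasp point (between the pads) lies 19 mm behind it (robot.tcp_to_grasp is the distance from the TCP to the grasp point, in m); x points along the fingers, y is the direction in which the jaws open and shut, and the axes are right-handed (so a half turn about x gives the same grasp; the last joint's range is limited). The gripper opens to 85 mm and grips with 20 to 120 N. Pads are 22 mm wide; open, the fingers measure 114 mm over their backs; the gripper's body (76 mm by 85 mm) begins 54 mm behind the grasp point. The pads swing forward as they close: fully open they stand 13 mm farther back than shut.
Start: joints at [-69.007, 15.837, -1.513, 72.651, 0, 84.076], TCP at [0.283, -0.557, 0.231] pointing down, gripper open.
Joint ranges: [-178.77, 178.77], [-48.84, 107.48], [-61.69, 71.31], [-111.58, 123.2], [-90, 87.43], [-180, 180]. Speed limits (degrees/s): [147.25, 147.25, 180, 180, 180, 180].

INTERFACE

Orientations are given as a 3x3 rotation matrix whose columns are the frame's x, y, z axes.
In Python, from workcell import robot gives the robot as it stands. The module is installed in compiled form; this text tells all that it offers.
- The arm moves only by the tool apply_moves, never from a script. Its argument "commands" is a list of rows, each a list of 2 entries, a list of its own where there are three numbers: the shift along the tool's x, y, z in m, then the turn about the tool's x in degrees. In form: [[[tx, ty, tz], turn], ...]. A call has 1 to 8 rows; each row is the pose to reach, as a shift and turn from the pose commanded when the call began, along the tool's axes at that moment; what a row does not reach only later rows make up. A row lasts 1/12 s, in which the tool goes at most 41.7 mm and 7.16 degrees, less where a joint would pass 70% of its speed; a pose out of reach is approached as far as the arm can. A call with a gripper value outside its range is refused whole. "fingers" is the finger opening in m, from 0 to 0.0854, set as the call begins (left out, the last holds). The fingers move at their own pace and stop on an object; "squeeze" is the grip in N (left out, the last holds). Time passes only in rows, so rows that repeat a pose let the fingers close. It gives the time, the measured TCP pose, the force and the opening at its end, in the units of the state.
- robot.sense(): the state, without advancing time (a new reading comes with each control period).
- robot.camera(name): name is "scene" or "side" or "wrist"; returns a dict with "img" (480x640x3 uint8, red, green, blue), "fx", "fy", "cx", "cy" (pixels), "R" (3x3) and "t" (3): a world point X has camera coordinates R X + t; the wrist camera has in their place "mount" (4x4, takes a point from camera to tool coordinates, whose origin is the TCP and whose axes are the tool frame's). Camera axes: x right, y down, z forward; pixel columns grow to the right and rows downward; lengths in m; the calibration is good to about 2 mm. A picture is of the moment at which its call begins: read the wrist's pose just before it. There is no depth.
- robot.finish_job(): hands the job in, once; it reports no verdict.
The state is a dict: "clock": time; "joint_positions": joint angles; "dq": joint speeds; "tau": joint torques, N m; "eef_pos": TCP position; "ee_rot": TCP orientation; "contact_force": force on the tool from outside, world axes, zero at the start; "ft_torque": the same for the moment, N m; "finger_gap": opening from 0.0 (shut) to 1.0 (fully open).
Only numpy, scipy, OpenCV 4.12 (cv2) and the standard library are available. Lean on these libraries where they do the work, as an engineer would, in place of code of your own. Each camera call takes 0.05 s, during which the arm holds its last target.

## Working session

There is one attempt and no reset: what is moved stays moved. The work goes in short steps, Python scripts to look and compute and a tool call to move; the robot and the scene stay as the last step left them, time stands still between calls to the robot, and variables do not carry over. Pictures are saved under pics/ and viewed, and the job is handed in when it is done.

Besides the shell and the picture viewer there is one more tool, called as name(argument=value, ...) on one line, values as JSON. apply_moves: Moves the arm, as the interface text tells. Its arguments: {"type":"object","properties":{"commands":{"type":"array","items":{"type":"array"}},"fingers":{"type":"number"},"squeeze":{"type":"number"}},"required":["commands"]}

```bash
mkdir -p pics; ls
python3 - <<'E'
from workcell import robot
import cv2,json,numpy as np
s=robot.sense();print({k:np.round(v,3).tolist() for k,v in s.items()}); print(robot.tcp_to_grasp)
for n in ["scene","side","wrist"]:
    c=robot.camera(n); cv2.imwrite(f"pics/{n}0.png",c["img"][:,:,::-1])
    print(n,{k:np.round(v,4).tolist() for k,v in c.items() if k!="img"})
E
```

```text
pics
{'clock': 0.0, 'joint_positions': [-69.006, 15.88, -1.598, 72.651, 0.001, 84.074], 'dq': [-0.005, -0.061, -0.045, 0.059, -0.05, -0.059], 'tau': [0.002, -44.55, 29.521, 0.016, 0.0, -0.0], 'eef_pos': [0.283, -0.557, 0.23], 'ee_rot': [[-0.001, 0.453, -0.892], [0.002, -0.892, -0.453], [-1.0, -0.002, -0.0]], 'contact_force': [-0.078, -0.035, -0.355], 'ft_torque': [0.01, -0.004, 0.042], 'finger_gap': 0.999}
0.0187
scene {'fx': 584.1269, 'fy': 584.1269, 'cx': 319.6817, 'cy': 240.9277, 'R': [[0.6254, 0.7803, 0.0019], [0.6063, -0.4844, -0.6306], [-0.4911, 0.3956, -0.7761]], 't': [-0.3954, -0.1633, 1.7384]}
side {'fx': 496.506, 'fy': 496.506, 'cx': 319.6387, 'cy': 236.6099, 'R': [[-0.998, -0.063, -0.0084], [-0.0423, 0.757, -0.652], [0.0474, -0.6503, -0.7582]], 't': [0.5435, 0.0676, 1.2602]}
wrist {'fx': 418.0806, 'fy': 418.0806, 'cx': 321.102, 'cy': 238.7548, 'mount': [[-0.0001, -0.3092, 0.951, -0.1425], [1.0, 0.0009, 0.0004, -0.001], [-0.001, 0.951, 0.3092, -0.0799], [0.0, 0.0, 0.0, 1.0]]}
```

View pics/scene0.png

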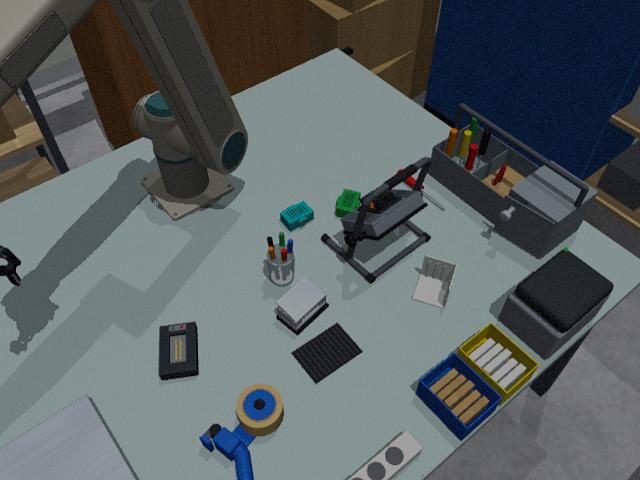

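View pics/side0.png

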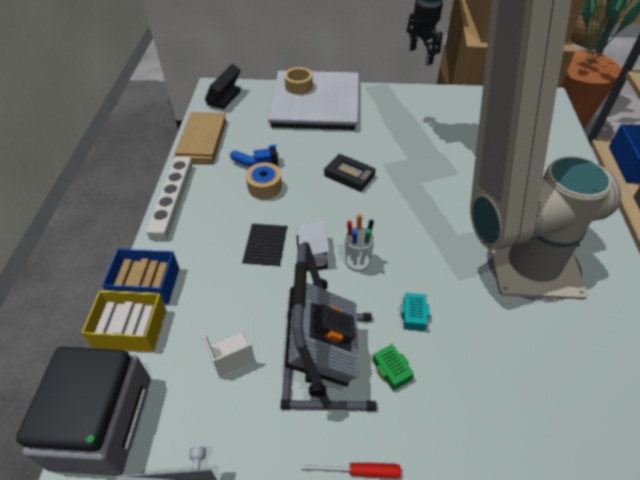

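View pics/wrist0.png

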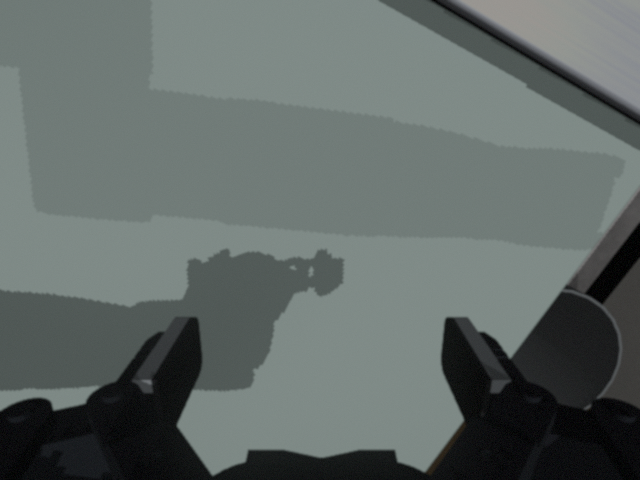

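Run:
```python
import cv2
a=cv2.imread("pics/scene0.png")[140:290,270:470]; cv2.imwrite("pics/scene0z.png",cv2.resize(a,(800,600),interpolation=cv2.INTER_CUBIC))
a=cv2.imread("pics/side0.png")[235:420,240:440]; cv2.imwrite("pics/side0z.png",cv2.resize(a,(640,592),interpolation=cv2.INTER_CUBIC))
a=cv2.imread("pics/side0.png")[140:280,230:390]; cv2.imwrite("pics/side0m.png",cv2.resize(a,(640,560),interpolation=cv2.INTER_CUBIC))
a=cv2.imread("pics/scene0.png")[300:400,140:380]; cv2.imwrite("pics/scene0m.png",cv2.resize(a,(768,320),interpolation=cv2.INTER_CUBIC))
```

```text
(no output)
```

View pics/scene0z.png

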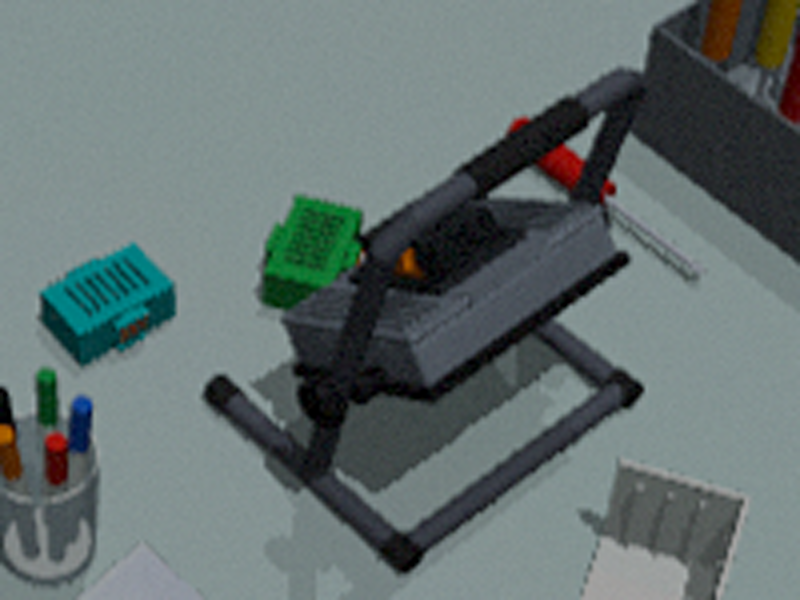

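View pics/side0z.png

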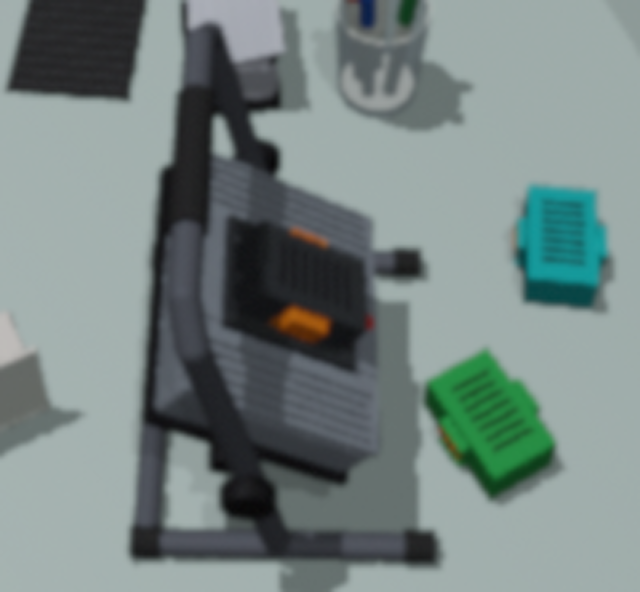

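View pics/side0m.png

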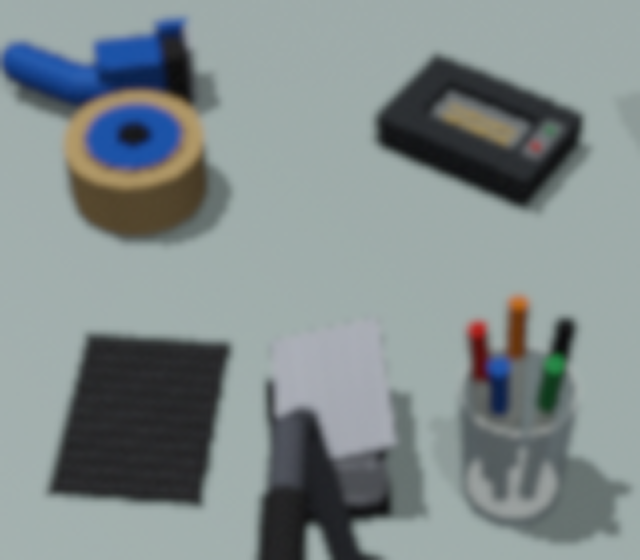

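View pics/scene0m.png

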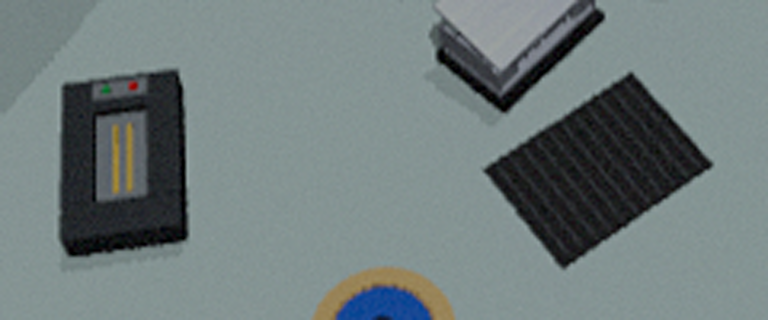

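```bash
cat > h.py <<'E'
import numpy as np, cv2
from workcell import robot
CAL={}
C={"scene":dict(f=584.1269,cx=319.6817,cy=240.9277),"side":dict(f=496.506,cx=319.6387,cy=236.6099)}
def ray(cam,u,v):
    c=cam; d=np.array([(u-c["cx"])/c["fx"],(v-c["cy"])/c["fy"],1.0])
    if "mount" in c:
        s=c["pose"]; M=c["mount"]; R=s[1]@M[:3,:3]; o=s[0]+s[1]@M[:3,3]; return o,R@d
    R=np.array(c["R"]); t=np.array(c["t"]); return -R.T@t,R.T@d
def onz(cam,u,v,z):
    o,d=ray(cam,u,v); return o+d*(z-o[2])/d[2]
def onplane(cam,u,v,p,n):
    o,d=ray(cam,u,v); return o+d*((p-o)@n)/(d@n)
def tri(obs):
    A=np.zeros((3,3));b=np.zeros(3);rs=[]
    for cam,u,v in obs:
        o,d=ray(cam,u,v); d=d/np.linalg.norm(d); P=np.eye(3)-np.outer(d,d);A+=P;b+=P@o;rs.append((o,P))
    X=np.linalg.solve(A,b); return X,[float(np.linalg.norm(P@(X-o))) for o,P in rs]
def proj(cam,X):
    if "mount" in cam:
        M=cam["mount"]; q=M[:3,:3].T@(cam["pose"][1].T@(np.asarray(X)-cam["pose"][0])-M[:3,3])
    else: q=np.array(cam["R"])@X+cam["t"]
    return np.array([cam["fx"]*q[0]/q[2]+cam["cx"],cam["fy"]*q[1]/q[2]+cam["cy"]])
def shot(n,name=None):
    s=robot.sense(); c=robot.camera(n); c["pose"]=(np.array(s["eef_pos"]),np.array(s["ee_rot"]))
    if name:
        import pickle
        cv2.imwrite(f"pics/{name}.png",c["img"][:,:,::-1]); pickle.dump(c,open(f"pics/{name}.pkl","wb"))
    return c
def load(name):
    import pickle; return pickle.load(open(f"pics/{name}.pkl","rb"))
E
python3 - <<'E'
from h import *
sc=shot("scene","scA");sd=shot("side","sdA")
np.set_printoptions(precision=4,suppress=True)
for n,p in dict(c1=(370.75,278.25),c2=(426.75,237),e1=(323.75,237.5)).items(): print("scene",n,onz(sc,*p,.009))
for n,p in dict(c2=(285.6,404.7),e2=(374.4,406.25),e1=(369.7,317.2)).items(): print("side",n,onz(sd,*p,.009))
f=lambda x,y:(x/3.2+140,y/3.2+300)
g=lambda x,y:(x/4+230,y/4+140)
print("charger")
for p in [(65,85),(178,72),(186,235),(68,240)]: print(onz(sc,*f(*p),.032))
print("pocket", [onz(sc,*f(*p),.032) for p in [(97,113),(146,111)]], [onz(sc,*f(*p),.022) for p in [(148,198),(97,202)]])
for p in [(437,57),(580,122),(523,193),(380,125)]: print("sd",onz(sd,*g(*p),.032))
print("mat")
for p in [(485,170),(632,74),(713,163),(566,268)]: print(onz(sc,*f(*p),.002))
for p in [(88,335),(230,344),(201,503),(50,494)]: print("sd",onz(sd,*g(*p),.002))
E
```

```text
scene c1 [0.5969 0.1983 0.009 ]
scene c2 [0.5894 0.4113 0.009 ]
scene e1 [0.4142 0.1891 0.009 ]
side c2 [0.5888 0.4062 0.009 ]
side e2 [0.4074 0.3987 0.009 ]
side e1 [0.4164 0.1885 0.009 ]
charger
[ 0.3992 -0.3021  0.032 ]
[ 0.4423 -0.2303  0.032 ]
[ 0.561  -0.2953  0.032 ]
[ 0.5123 -0.3623  0.032 ]
pocket [array([ 0.4352, -0.2953,  0.032 ]), array([ 0.4563, -0.2662,  0.032 ])] [array([ 0.5135, -0.3002,  0.022 ]), array([ 0.4933, -0.3305,  0.022 ])]
sd [ 0.508  -0.3608  0.032 ]
sd [ 0.4013 -0.2936  0.032 ]
sd [ 0.442  -0.2168  0.032 ]
sd [ 0.5465 -0.2825  0.032 ]
mat
[ 0.6385 -0.0906  0.002 ]
[0.6434 0.0474 0.002 ]
[0.7399 0.0454 0.002 ]
[ 0.7372 -0.0924  0.002 ]
sd [ 0.7353 -0.0928  0.002 ]
sd [ 0.6377 -0.0899  0.002 ]
sd [0.6418 0.046  0.002 ]
sd [0.7387 0.0442 0.002 ]
```

```bash
cat >> h.py <<'E'
np.set_printoptions(precision=4,suppress=True)
def st():
    s=robot.sense(); return np.array(s["eef_pos"]),np.array(s["ee_rot"]),s
def delta(target):
    p,R,s=st(); return R.T@(np.array(target)-p)
def rep():
    p,R,s=st(); print("t",round(s["clock"],2),"p",p,"q",np.round(s["joint_positions"],1),"F",np.round(s["contact_force"],1),"gap",round(s["finger_gap"]*85.4,1)); print(R)
E
python3 -c "
from h import *
print(delta([0.85,0.036,0.40]))"
```

```text
[-0.1689 -0.2721 -0.7742]
```

apply_moves(commands=[[[-0.01, -0.02, -0.03], -7], [[-0.03, -0.03, -0.06], -14], [[-0.05, -0.04, -0.09], -21], [[-0.07, -0.05, -0.12], -28], [[-0.09, -0.06, -0.15], -35], [[-0.1, -0.07, -0.19], -42], [[-0.11, -0.08, -0.22], -49], [[-0.12, -0.09, -0.26], -56]], fingers=0.085, squeeze=20)

```text
clock: 0.92
eef_pos: [0.4739, -0.3589, 0.3522]
ee_rot: [[0.0, 0.993, -0.118], [-0.001, -0.118, -0.993], [-1.0, 0.0, 0.001]]
contact_force: [1.6, -0.7, -0.1]
finger_gap: 0.994
```

```bash
python3 -c "
from h import *
rep();print(delta([0.85,0.036,0.40]))"
```

```text
t 0.92 p [ 0.4739 -0.3589  0.3522] q [-43.3  10.6   6.2  85.6  -0.   53.4] F [ 1.6 -0.7 -0.1] gap 84.9
[[ 0.0001  0.993  -0.1183]
 [-0.001  -0.1183 -0.993 ]
 [-1.      0.0002  0.001 ]]
[-0.0482  0.3268 -0.4366]
```

apply_moves(commands=[[[-0.01, 0.03, -0.02], -7], [[-0.02, 0.06, -0.05], -14], [[-0.03, 0.08, -0.08], -21], [[-0.03, 0.1, -0.12], -28], [[-0.04, 0.12, -0.15], -35], [[-0.04, 0.14, -0.19], -42], [[-0.05, 0.16, -0.22], -49], [[-0.05, 0.18, -0.26], -56]])

```text
clock: 1.58
eef_pos: [0.6839, -0.1253, 0.4026]
ee_rot: [[0.002, 0.653, 0.757], [-0.001, 0.757, -0.653], [-1.0, 0.001, 0.002]]
contact_force: [1.6, -1.2, 0.6]
finger_gap: 0.994
```

```bash
python3 -c "
from h import *
rep();print(delta([0.85,0.036,0.40]))"
```

```text
t 1.58 p [ 0.6839 -0.1253  0.4026] q [-15.7  21.9  27.   94.9  -0.   25.1] F [ 1.6 -1.2  0.6] gap 84.9
[[ 0.0024  0.6529  0.7575]
 [-0.0011  0.7575 -0.6529]
 [-1.      0.0007  0.0025]]
[0.0028 0.2306 0.0205]
```

apply_moves(commands=[[[0, 0.03, 0], -7], [[0, 0.06, 0], -14], [[0, 0.09, 0], -21], [[0, 0.12, 0], -28], [[0, 0.15, 0.01], -35], [[0, 0.19, 0.01], -40], [[0, 0.23, 0.02], -43.2], [[0, 0.23, 0.02], -43.2]])

```text
clock: 2.25
eef_pos: [0.8528, 0.0381, 0.394]
ee_rot: [[-0.004, -0.043, 0.999], [0.002, 0.999, 0.043], [-1.0, 0.002, -0.004]]
contact_force: [0.1, 0.1, -2.4]
finger_gap: 0.993
```

```bash
python3 -c "
from h import *
rep()"
```

```text
t 2.25 p [0.8528 0.0381 0.394 ] q [ -1.8  46.3  66.1 110.    0.1  -4.2] F [ 0.1  0.1 -2.4] gap 84.8
[[-0.0041 -0.0426  0.9991]
 [ 0.0018  0.9991  0.0426]
 [-1.      0.002  -0.004 ]]
```

apply_moves(commands=[[[0, 0.03, 0.02], 0], [[0, 0.068, 0.04], 0], [[0, 0.068, 0.06], 0], [[0, 0.068, 0.08], 0], [[0, 0.068, 0.1], 0], [[0, 0.068, 0.12], 0]])

```text
clock: 2.75
eef_pos: [0.8929, 0.0977, 0.3649]
ee_rot: [[0.039, -0.036, 0.999], [0.003, 0.999, 0.036], [-0.999, 0.001, 0.039]]
contact_force: [-0.8, -0.6, 0.1]
finger_gap: 0.996
```

```bash
python3 -c "
from h import *
rep()"
```

```text
t 2.75 p [0.8929 0.0977 0.3649] q [  2.1  51.   71.3 108.1   0.1   0. ] F [-0.8 -0.6  0.1] gap 85.1
[[ 0.0387 -0.0361  0.9986]
 [ 0.0029  0.9993  0.036 ]
 [-0.9992  0.0015  0.0388]]
```

apply_moves(commands=[[[-0.04, 0, 0.0], 0], [[-0.08, 0, 0.0], 0], [[-0.12, 0, 0.0], 0], [[-0.16, 0, 0.0], 0]])

```text
clock: 3.08
eef_pos: [0.8405, 0.0916, 0.4622]
ee_rot: [[0.071, -0.035, 0.997], [0.006, 0.999, 0.035], [-0.997, 0.003, 0.071]]
contact_force: [0.5, -0.2, 1.3]
finger_gap: 0.994
```

```bash
python3 -c "
from h import *
rep()"
```

```text
t 3.08 p [0.8405 0.0916 0.4622] q [  1.8  44.5  71.3 112.7   0.2  -0.2] F [ 0.5 -0.2  1.3] gap 84.9
[[ 0.0711 -0.0353  0.9968]
 [ 0.0059  0.9994  0.035 ]
 [-0.9974  0.0034  0.0713]]
```

apply_moves(commands=[[[-0.03, 0, 0.03], 0], [[-0.06, 0, 0.06], 0], [[-0.09, 0, 0.09], 0], [[-0.12, 0, 0.12], 0], [[-0.15, 0, 0.15], 0], [[-0.18, 0, 0.18], 0], [[-0.21, 0, 0.21], 0], [[-0.24, 0, 0.24], 0]])

```text
clock: 3.75
eef_pos: [0.8321, 0.0833, 0.4909]
ee_rot: [[0.103, -0.037, 0.994], [0.009, 0.999, 0.037], [-0.995, 0.005, 0.103]]
contact_force: [0.7, 0.7, 0.2]
finger_gap: 0.99
```

```bash
python3 -c "
from h import *
rep()"
```

```text
t 3.75 p [0.8321 0.0833 0.4909] q [  1.2  42.5  71.2 112.8   0.4  -0.9] F [0.7 0.7 0.2] gap 84.6
[[ 0.1032 -0.0373  0.994 ]
 [ 0.0089  0.9993  0.0366]
 [-0.9946  0.0051  0.1035]]
```

apply_moves(commands=[[[0, 0, 0.04], 0]])

```text
clock: 3.83
eef_pos: [0.8499, 0.0831, 0.4836]
ee_rot: [[0.13, -0.038, 0.991], [0.011, 0.999, 0.037], [-0.991, 0.006, 0.131]]
contact_force: [0.2, -0.8, 0.7]
finger_gap: 0.998
```

apply_moves(commands=[[[0, 0, 0.1], 0]])

```text
clock: 3.92
eef_pos: [0.8719, 0.0825, 0.4697]
ee_rot: [[0.155, -0.038, 0.987], [0.013, 0.999, 0.036], [-0.988, 0.007, 0.156]]
contact_force: [-0.7, 0.9, -0.8]
finger_gap: 1.001
```

```bash
python3 -c "
from h import *
rep()"
```

```text
t 3.92 p [0.8719 0.0825 0.4697] q [  1.   44.2  71.3 108.1   0.6  -1.1] F [-0.7  0.9 -0.8] gap 85.5
[[ 0.1554 -0.0377  0.9871]
 [ 0.0126  0.9993  0.0362]
 [-0.9878  0.0068  0.1558]]
```

```bash
cat > fk.py <<'E'
import numpy as np
from scipy.optimize import least_squares
D=[([-69.006,15.88,-1.598,72.651],[.283,-.557,.2305]),([-43.3,10.6,6.2,85.6],[.4739,-.3589,.3522]),([-15.7,21.9,27,94.9],[.6839,-.1253,.4026]),
([-1.8,46.3,66.1,110],[.8528,.0381,.394]),([2.1,51,71.3,108.1],[.8929,.0977,.3649]),([1.8,44.5,71.3,112.7],[.8405,.0916,.4622]),([1.2,42.5,71.2,112.8],[.8321,.0833,.4909]),([1,44.2,71.3,108.1],[.8719,.0825,.4697])]
def fk(p,q):
    r0,z0,L1,L2,c,Lt,d=p; a=np.radians(q)
    P=a[1]-a[2]+a[3]; r=r0+L1*np.sin(a[1])+L2*np.sin(a[1]-a[2]+c)+Lt*np.cos(P)
    z=z0+L1*np.cos(a[1])+L2*np.cos(a[1]-a[2]+c)-Lt*np.sin(P)
    return np.array([r*np.cos(a[0])-d*np.sin(a[0]),r*np.sin(a[0])+d*np.cos(a[0]),z])
f=lambda p:np.concatenate([fk(p,np.array(q))-x for q,x in D])
s=least_squares(f,[0,.35,.4,.4,1.5,.25,.065])
if __name__=="__main__": print(s.x.round(4),abs(s.fun).max())
p=s.x
E
python3 fk.py
python3 - <<'E'
from fk import *
r0,z0,L1,L2,c,Lt,d=p
# for tilt T (P=90-T) , j3=-61.69 boundary: TCP r at various z
lim=[(-48.84,107.48),(-61.69,71.31),(-111.58,123.2)]
for T in (0,10,20,35):
  for z in (.25,.35,.45,.55,.65):
    best=[]
    for q3 in np.arange(-61.6,71.3,1):
      for q2 in np.arange(-48.8,107,.5):
        q4=90-T-q2+q3
        if not -111.5<q4<123.2: continue
        x=fk(p,np.array([0,q2,q3,q4]))
        if abs(x[2]-z)<.004: best.append((x[0],q2,q3,q4))
    best=np.array(best)
    if len(best): i=best[:,0].argmin();j=best[:,0].argmax();print(T,z,best[i].round(3),best[j].round(3))
E
```

```text
[2.000e-04 2.280e-01 5.487e-01 4.901e-01 1.539e+00 3.933e-01 6.510e-02] 0.0021483274554379983
0 0.25 [ 7.50e-02 -4.88e+01 -4.46e+01  9.42e+01] [  0.938  57.7    70.4   102.7  ]
0 0.35 [ 5.300e-02 -4.880e+01 -3.260e+01  1.062e+02] [  0.89  51.7   70.4  108.7 ]
0 0.45 [ 7.000e-03 -4.880e+01 -1.960e+01  1.192e+02] [  0.821  44.7    70.4   115.7  ]
0 0.55 [ 6.500e-02 -3.780e+01 -4.600e+00  1.232e+02] [  0.74  37.7   70.4  122.7 ]
0 0.65 [  0.261 -14.8    18.4   123.2  ] [  0.536  14.2    47.4   123.2  ]
10 0.25 [  0.143 -48.8   -44.6    84.2  ] [ 1.01 58.2  70.4  92.2 ]
10 0.35 [  0.122 -48.8   -32.6    96.2  ] [ 0.958 51.7   70.4   98.7  ]
10 0.45 [ 8.000e-02 -4.880e+01 -2.060e+01  1.082e+02] [  0.894  45.2    70.4   105.2  ]
10 0.55 [ 8.000e-03 -4.830e+01 -5.600e+00  1.227e+02] [  0.814  38.2    70.4   112.2  ]
10 0.65 [ 1.180e-01 -3.280e+01  1.040e+01  1.232e+02] [  0.702  29.7    70.4   120.7  ]
20 0.25 [  0.214 -48.3   -46.6    71.7  ] [ 1.084 59.2   70.4   81.2  ]
20 0.35 [  0.195 -48.8   -35.6    83.2  ] [ 1.037 53.2   70.4   87.2  ]
20 0.45 [  0.154 -48.8   -22.6    96.2  ] [ 0.971 46.2   70.4   94.2  ]
20 0.55 [ 8.600e-02 -4.880e+01 -8.600e+00  1.102e+02] [  0.892  39.2    70.4   101.2  ]
20 0.65 [ 2.900e-02 -4.480e+01  8.400e+00  1.232e+02] [  0.789  31.2    70.4   109.2  ]
35 0.25 [  0.303 -48.8   -52.6    51.2  ] [ 1.194 62.2   70.4   63.2  ]
35 0.35 [  0.295 -48.8   -40.6    63.2  ] [ 1.153 56.2   70.4   69.2  ]
35 0.45 [  0.267 -48.8   -28.6    75.2  ] [ 1.097 49.7   70.4   75.7  ]
35 0.55 [  0.214 -48.8   -15.6    88.2  ] [ 1.024 42.7   70.4   82.7  ]
35 0.65 [  0.114 -48.8     1.4   105.2  ] [ 0.933 35.2   70.4   90.2  ]
```

```bash
python3 -c "
from h import *
print(delta([0.46,.29,0.42]),delta([0.45,.298,0.25]))"
```

```text
[-0.0123  0.2225 -0.4069] [ 0.1542  0.2297 -0.4429]
```

apply_moves(commands=[[[0, 0.018, -0.034], 0], [[0, 0.036, -0.068], 0], [[0, 0.054, -0.102], 0], [[0, 0.072, -0.136], 0], [[0, 0.09, -0.17], 0], [[0, 0.108, -0.204], 0], [[0, 0.126, -0.238], 0], [[0, 0.144, -0.272], 0]])

```text
clock: 4.58
eef_pos: [0.5952, 0.2172, 0.4274]
ee_rot: [[0.152, -0.038, 0.988], [0.013, 0.999, 0.036], [-0.988, 0.007, 0.153]]
contact_force: [0.0, 0.5, 0.2]
finger_gap: 0.997
```

```bash
python3 -c "
from h import *
rep();print(delta([0.45,.298,0.25]))"
```

```text
t 4.58 p [0.5952 0.2172 0.4274] q [14.9  8.8 12.3 84.9 -1.5 12.7] F [0.  0.5 0.2] gap 85.2
[[ 0.1522 -0.0376  0.9876]
 [ 0.0127  0.9993  0.0361]
 [-0.9883  0.0071  0.1526]]
[ 0.1543  0.085  -0.1675]
```

apply_moves(commands=[[[0, 0.02, -0.035], 0], [[0, 0.04, -0.07], 0], [[0.01, 0.06, -0.105], 0], [[0.04, 0.075, -0.13], 0], [[0.07, 0.085, -0.155], 0], [[0.1, 0.085, -0.167], 0], [[0.13, 0.085, -0.167], 0], [[0.13, 0.085, -0.167], 0]])

```text
clock: 5.25
eef_pos: [0.4447, 0.2952, 0.2672]
ee_rot: [[0.142, -0.039, 0.989], [0.007, 0.999, 0.038], [-0.99, 0.001, 0.142]]
contact_force: [-1.3, -0.3, -0.1]
finger_gap: 0.992
```

```bash
python3 -c "
from h import *
rep();shot('wrist','w1');shot('side','sd1')"
```

```text
t 5.25 p [0.4447 0.2952 0.2672] q [ 28.6   0.7 -15.3  66.7  -3.5  26.1] F [-1.3 -0.3 -0.1] gap 84.7
[[ 0.1417 -0.0386  0.9892]
 [ 0.0069  0.9993  0.038 ]
 [-0.9899  0.0014  0.1419]]
```

View pics/w1.png

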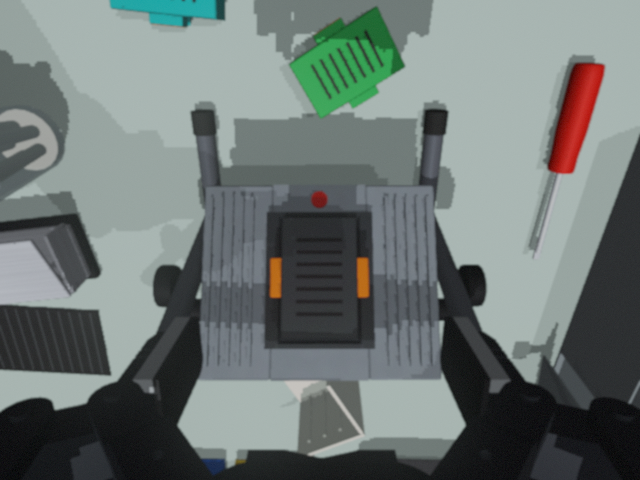

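```bash
cat >> h.py <<'E'
yaw=np.radians(2.4); c_,s_=np.cos(yaw),np.sin(yaw)
Rz=np.array([[c_,-s_,0],[s_,c_,0],[0,0,1.]]); a_=np.radians(35)
Rh=Rz@np.array([[np.cos(a_),0,-np.sin(a_)],[0,1,0],[np.sin(a_),0,np.cos(a_)]])
H0=np.array([.508,.300,.135])
E
python3 - <<'E'
from h import *
c=load("w1")
n=Rh[:,2]
for nm,z,pts in [("collar",.013,[(267,212),(374,212),(374,347),(267,347)]),("covertop",.036,[(281,217),(357,217),(357,341),(281,341)]),("plate",.010,[(204,186),(437,186),(440,378),(201,380)])]:
    for p in pts: print(nm,(Rh.T@(onplane(c,*p,H0+z*n,n)-H0)*1000).round(1))
import cv2
im=c["img"][190:380,240:400]; cv2.imwrite("pics/w1z.png",cv2.resize(im,(505,600))[:,:,::-1])
E
```

```text
collar [-47.8 -39.7  13. ]
collar [-47.6  37.3  13. ]
collar [47.  35.2 13. ]
collar [ 46.8 -38.1  13. ]
covertop [-39.3 -27.4  36. ]
covertop [-39.2  23.   36. ]
covertop [41.  21.7 36. ]
covertop [ 40.9 -26.4  36. ]
plate [-68.1 -86.8  10. ]
plate [-67.6  84.4  10. ]
plate [68.1 80.4 10. ]
plate [ 69.  -83.3  10. ]
```

View pics/w1z.png

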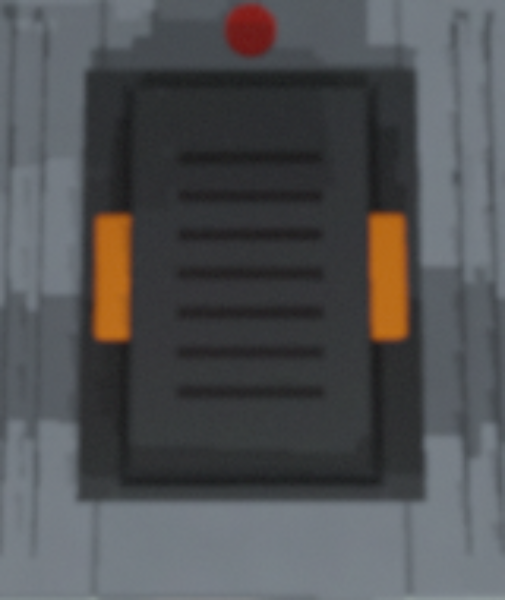

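```bash
sed -i 's/^H0=.*/H0=np.array([.508,.2985,.135])/' h.py
python3 - <<'E'
from h import *
p,R,s=st()
tip=H0+Rh@np.array([-.003,0,.021])
T=tip+.0045*R[:,0]
for k in (.04,0): print(T+k*Rh[:,2],delta(T+k*Rh[:,2]))
E
```

```text
[0.4713 0.297  0.1788] [ 0.0972 -0.0011  0.0079]
[0.4942 0.2979 0.146 ] [ 0.1331 -0.0012  0.0257]
```

apply_moves(commands=[[[0.035, -0.001, 0.003], 0], [[0.07, -0.001, 0.006], 0], [[0.097, -0.001, 0.008], 0], [[0.11, -0.001, 0.014], 0], [[0.12, -0.001, 0.019], 0], [[0.12, -0.001, 0.019], 0]])

```text
clock: 5.85
eef_pos: [0.4887, 0.2985, 0.159]
ee_rot: [[0.154, -0.036, 0.987], [0.013, 0.999, 0.035], [-0.988, 0.007, 0.154]]
contact_force: [-0.8, 0.0, 0.2]
finger_gap: 0.992
```

Run:
```python
from h import *
rep();p,R,s=st()
tip=H0+Rh@np.array([-.003,0,.021])
T=tip+.0045*R[:,0]
print(delta(T)); print("tip head",Rh.T@(p-.011*R[:,0]-H0))
shot('wrist','w2');shot('side','sd2')
```

```text
t 5.85 p [0.4887 0.2985 0.159 ] q [ 26.6   8.2 -20.7  52.8  -3.3  24.3] F [-0.8  0.   0.2] gap 84.7
[[ 0.1537 -0.0363  0.9875]
 [ 0.0127  0.9993  0.0348]
 [-0.988   0.0072  0.154 ]]
[ 0.0136 -0.0008  0.0034]
tip head [0.0028 0.0007 0.0406]
```

View pics/w2.png

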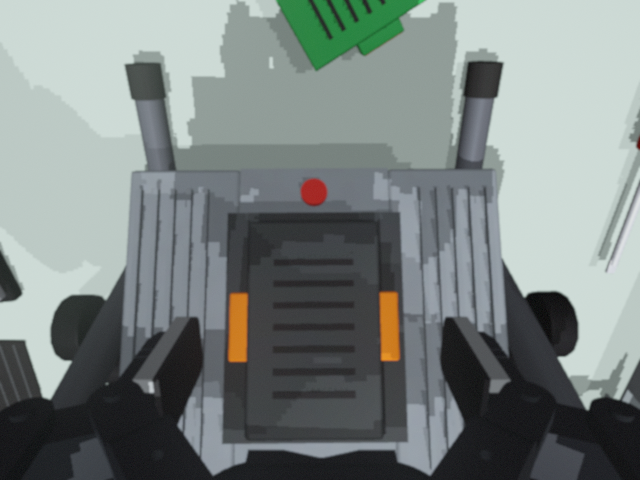

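Run:
```python
from h import *
c=load("w2")
n=Rh[:,2]
for nm,z,pts in [("collar",.013,[(228,213),(400,213),(407,442),(222,440)]),("covertop",.036,[(249,221),(380,221),(386,438),(246,438)]),("plate",.010,[(133,172),(494,170)])]:
    for p in pts: print(nm,(Rh.T@(onplane(c,*p,H0+z*n,n)-H0)*1000).round(1))
```

```text
collar [-47.9 -38.5  13. ]
collar [-47.4  37.2  13. ]
collar [47.9 36.8 13. ]
collar [ 46.5 -38.7  13. ]
covertop [-40.  -25.3  36. ]
covertop [-39.6  24.9  36. ]
covertop [39.1 24.8 36. ]
covertop [ 38.6 -25.1  36. ]
plate [-67.8 -82.6  10. ]
plate [-67.6  81.2  10. ]
```

apply_moves(commands=[[[0.006, -0.001, 0.001], 0], [[0.0136, -0.001, 0.0034], 0], [[0.0136, -0.001, 0.0034], 0]])

```text
clock: 6.2
eef_pos: [0.4921, 0.2975, 0.1452]
ee_rot: [[0.152, -0.037, 0.988], [0.012, 0.999, 0.036], [-0.988, 0.007, 0.153]]
contact_force: [-0.6, 0.1, -0.3]
finger_gap: 0.995
```

apply_moves(commands=[[[0, 0, 0], 0], [[0, 0, 0], 0], [[0, 0, 0], 0], [[0, 0, 0], 0], [[0, 0, 0], 0], [[0, 0, 0], 0]], fingers=0.045, squeeze=25)

```text
clock: 6.7
eef_pos: [0.4918, 0.2975, 0.147]
ee_rot: [[0.153, -0.038, 0.988], [0.012, 0.999, 0.036], [-0.988, 0.007, 0.153]]
contact_force: [-3.5, -2.6, 6.1]
finger_gap: 0.586
```

Run:
```python
from h import *
rep()
shot('wrist','w3')
```

```text
t 6.7 p [0.4918 0.2975 0.147 ] q [ 26.4   9.1 -21.3  51.5  -3.3  24. ] F [-3.5 -2.6  6.1] gap 50.1
[[ 0.153  -0.0376  0.9875]
 [ 0.0124  0.9993  0.0361]
 [-0.9882  0.0067  0.1533]]
```

View pics/w3.png

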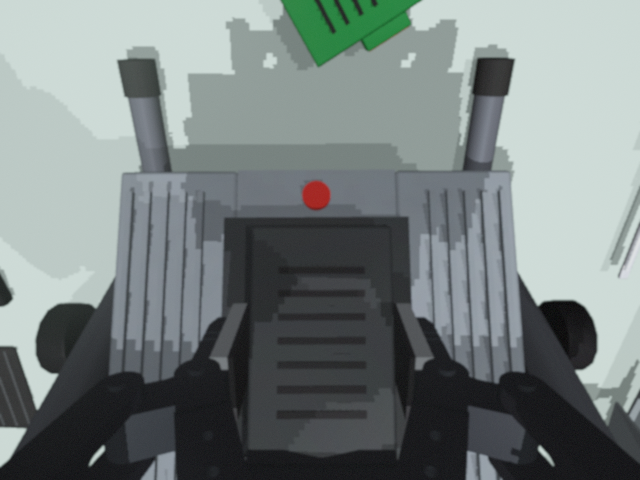

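Run:
```python
from h import *
p,R,s=st()
for k in (.01,.02,.03,.05,.08): print((R.T@Rh[:,2]*k).round(4))
```

```text
[-0.009   0.     -0.0044]
[-0.0179  0.0001 -0.0088]
[-0.0269  0.0001 -0.0132]
[-0.0449  0.0002 -0.0221]
[-0.0718  0.0002 -0.0353]
```

apply_moves(commands=[[[-0.009, 0, -0.0044], 0], [[-0.018, 0, -0.0088], 0], [[-0.027, 0, -0.0132], 0], [[-0.036, 0, -0.0177], 0], [[-0.045, 0, -0.0221], 0], [[-0.054, 0, -0.0265], 0], [[-0.072, 0, -0.0353], 0], [[-0.072, 0, -0.0353], 0]])

```text
clock: 7.42
eef_pos: [0.4459, 0.2962, 0.2148]
ee_rot: [[0.156, -0.038, 0.987], [0.015, 0.999, 0.036], [-0.988, 0.009, 0.156]]
contact_force: [0.2, 0.7, -0.4]
finger_gap: 0.584
```

Run:
```python
from h import *
rep()
shot('wrist','w4');c=shot('side','sd4')
cv2.imwrite("pics/sd4z.png",cv2.resize(c["img"][200:420,240:440],(545,600))[:,:,::-1])
```

```text
t 7.42 p [0.4459 0.2962 0.2148] q [ 28.6   1.9 -20.6  59.2  -3.5  26.2] F [ 0.2  0.7 -0.4] gap 49.9
[[ 0.1557 -0.0384  0.9871]
 [ 0.0148  0.9992  0.0365]
 [-0.9877  0.009   0.1562]]
```

View pics/w4.png

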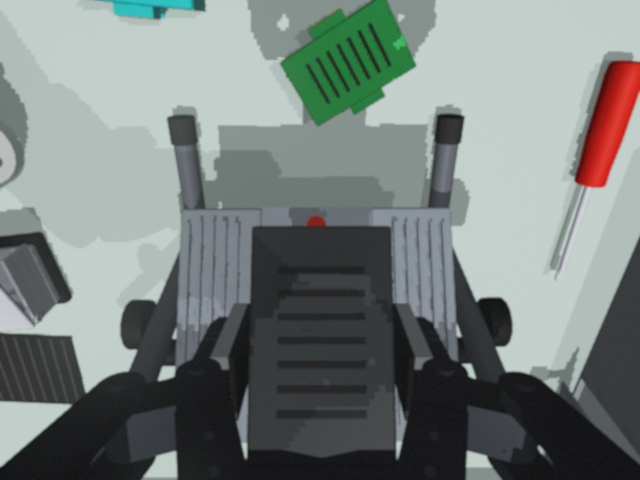

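View pics/sd4z.png

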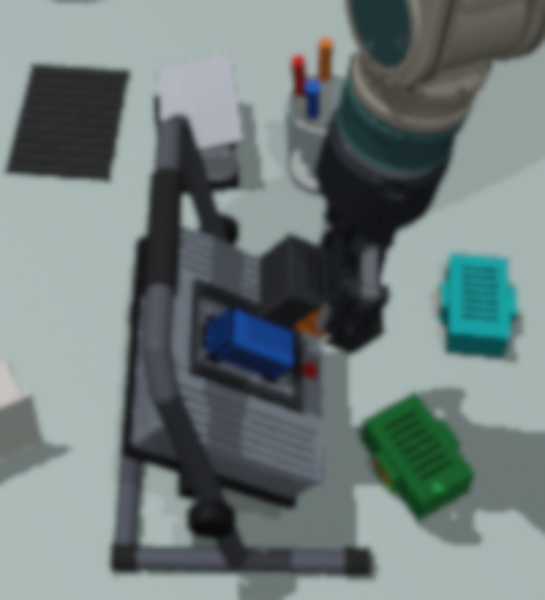

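```bash
cat >> h.py <<'E'
p3=np.array([.4918,.2975,.147]); R3=np.array([[.153,-.0376,.9875],[.0124,.9993,.0361],[-.9882,.0067,.1533]])
Xc=R3.T@(H0-p3); Rc=R3.T@Rh   # cover in tool at grasp
E
python3 - <<'E'
from h import *
p,R,s=st()
print("Xc",Xc,"tilt cover now",R@Rc)
low=p+R@(Xc+Rc@np.array([-.04,0,0])); print("low edge",low, "TCP-low",p-low)
goal=np.array([.650,-.022,.004])
T=p-low+goal; print("TCP at touch",T)
print("via", delta([.45,.10,.33]), delta([T[0],T[1],.2]), delta(T))
sc=load("scA"); print([onz(sc,*q,0).round(3) for q in [(277,312),(303,334),(328,308)]], onz(sc,300,300,.06))
E
```

```text
Xc [0.0143 0.0003 0.0142] tilt cover now [[ 0.8174 -0.0422 -0.5745]
 [ 0.0338  0.9991 -0.0253]
 [ 0.5751  0.0012  0.8182]]
low edge [0.43   0.2955 0.1776] TCP-low [0.0165 0.0003 0.035 ]
TCP at touch [ 0.6665 -0.0217  0.039 ]
via [-0.1181 -0.1949  0.0146] [ 0.0421 -0.3257  0.2037] [ 0.2012 -0.327   0.1788]
[array([ 0.523, -0.049,  0.   ]), array([ 0.614, -0.037,  0.   ]), array([ 0.594,  0.058, -0.   ])] [ 0.5629 -0.0056  0.06  ]
```

apply_moves(commands=[[[-0.035, -0.01, 0], 0], [[-0.07, -0.03, 0], 0], [[-0.1, -0.055, 0], 0], [[-0.118, -0.09, 0], 0], [[-0.118, -0.13, 0], 0], [[-0.118, -0.17, 0.01], 0], [[-0.118, -0.2, 0.035], 0], [[-0.118, -0.23, 0.06], 0]])

```text
clock: 8.18
eef_pos: [0.4959, 0.0642, 0.3353]
ee_rot: [[0.152, -0.037, 0.988], [0.012, 0.999, 0.035], [-0.988, 0.007, 0.153]]
contact_force: [1.3, 1.4, 0.5]
finger_gap: 0.582
```

Run:
```python
from h import *
rep(); T=np.array([ 0.6685,-0.0217,0.039 ]); print(delta([T[0],T[1],.25]),delta([T[0],T[1],.08]), delta(T))
```

```text
t 8.18 p [0.4959 0.0642 0.3353] q [ -0.5  -5.5 -13.2  73.5   0.8  -2.5] F [1.3 1.4 0.5] gap 49.7
[[ 0.1524 -0.0367  0.9876]
 [ 0.0124  0.9993  0.0352]
 [-0.9882  0.0068  0.1527]]
[ 0.1095 -0.0927  0.1544] [ 0.2775 -0.0939  0.1285] [ 0.318  -0.0942  0.1222]
```

apply_moves(commands=[[[0.005, -0.02, 0.035], 0], [[0.02, -0.04, 0.07], 0], [[0.04, -0.055, 0.1], 0], [[0.07, -0.075, 0.125], 0], [[0.1, -0.094, 0.14], 0], [[0.14, -0.094, 0.145], 0], [[0.18, -0.094, 0.14], 0], [[0.21, -0.094, 0.137], 0]])

```text
clock: 8.85
eef_pos: [0.6655, -0.0209, 0.1431]
ee_rot: [[0.147, -0.036, 0.988], [0.013, 0.999, 0.035], [-0.989, 0.008, 0.148]]
contact_force: [-0.8, -0.0, -2.3]
finger_gap: 0.582
```

apply_moves(commands=[[[0.03, 0, -0.004], 0], [[0.06, 0, -0.009], 0], [[0.075, 0, -0.011], 0], [[0.08, 0, -0.012], 0], [[0.08, 0, -0.012], 0]])

```text
clock: 9.27
eef_pos: [0.6651, -0.0196, 0.0643]
ee_rot: [[0.147, -0.037, 0.988], [0.013, 0.999, 0.036], [-0.989, 0.008, 0.148]]
contact_force: [0.8, 0.5, -0.3]
finger_gap: 0.581
```

Run:
```python
from h import *
rep(); p,R,s=st()
low=p+R@(Xc+Rc@np.array([-.04,0,0])); print("low",low)
T=np.array([ 0.6685,-0.0217,0.039 ]); print(delta(T))
shot('wrist','w5');c=shot('side','sd5')
cv2.imwrite("pics/sd5z.png",cv2.resize(c["img"][130:310,200:400],(667,600))[:,:,::-1])
c=shot('scene','sc5')
cv2.imwrite("pics/sc5z.png",cv2.resize(c["img"][270:400,240:413],(798,600))[:,:,::-1])
```

```text
t 9.27 p [ 0.6651 -0.0196  0.0643] q [ -8.1  22.  -15.2  44.6   1.9 -10. ] F [ 0.8  0.5 -0.3] gap 49.6
[[ 0.1471 -0.0371  0.9884]
 [ 0.013   0.9993  0.0356]
 [-0.989   0.0076  0.1475]]
low [ 0.6484 -0.0199  0.0295]
[ 0.0255 -0.0025 -0.0005]
```

View pics/w5.png

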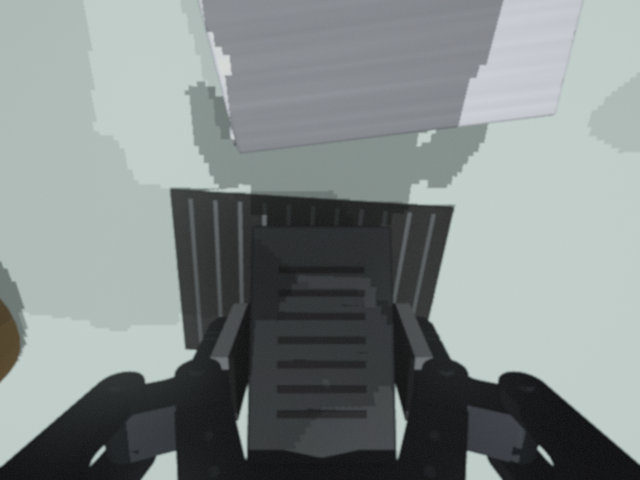

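View pics/sc5z.png

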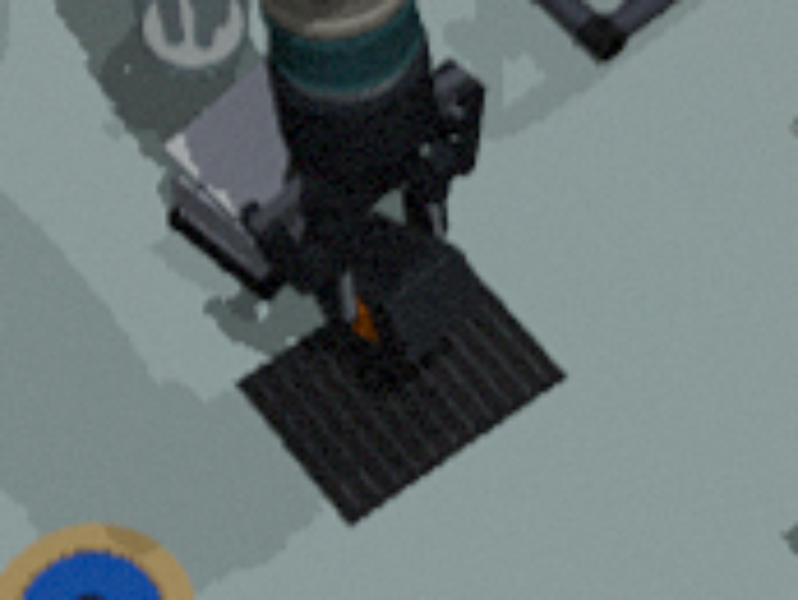

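apply_moves(commands=[[[0.01, -0.001, 0.001], 0], [[0.02, -0.002, 0.002], 0], [[0.0255, -0.002, 0.002], 0], [[0.0275, -0.002, 0.003], 0], [[0.0275, -0.002, 0.003], 0]])

```text
clock: 9.83
eef_pos: [0.6738, -0.0211, 0.0395]
ee_rot: [[0.151, -0.037, 0.988], [0.013, 0.999, 0.036], [-0.989, 0.007, 0.151]]
contact_force: [0.3, -0.9, -0.4]
finger_gap: 0.587
```

Run:
```python
from h import *
rep(); p,R,s=st()
low=p+R@(Xc+Rc@np.array([-.04,0,0])); print("low",low)
# pivot steps
q=np.array([.039,.026])
f=lambda th:np.array([q[0]*np.cos(th)-q[1]*np.sin(th),q[0]*np.sin(th)+q[1]*np.cos(th)])
for th in (30,25,20,15,10,5,0,-1):
    d=f(np.radians(th))-f(np.radians(35)); w=Rz@np.array([d[0],0,d[1]]); print(th,d,R.T@w)
```

```text
t 9.83 p [ 0.6738 -0.0211  0.0395] q [ -8.1  24.2 -15.3  42.    1.9 -10.1] F [ 0.3 -0.9 -0.4] gap 50.2
[[ 0.1506 -0.0374  0.9879]
 [ 0.0127  0.9993  0.0359]
 [-0.9885  0.0071  0.151 ]]
low [ 0.6572 -0.0214  0.0046]
30 [ 0.0037 -0.0017] [0.0022 0.     0.0034]
25 [ 0.0073 -0.0036] [0.0047 0.     0.0067]
20 [ 0.0107 -0.0059] [0.0074 0.     0.0097]
15 [ 0.0139 -0.0085] [0.0105 0.     0.0125]
10 [ 0.0169 -0.0113] [ 0.0137 -0.      0.015 ]
5 [ 0.0196 -0.0144] [ 0.0172 -0.      0.0172]
0 [ 0.022  -0.0177] [ 0.0208 -0.      0.019 ]
-1 [ 0.0224 -0.0184] [ 0.0215 -0.      0.0194]
```

apply_moves(commands=[[[0.001, 0, -0.006], 0], [[0.003, 0, -0.006], 0], [[0.005, 0, -0.003], 0], [[0.0075, 0, 0.0005], 0]])

```text
clock: 10.17
eef_pos: [0.6752, -0.0211, 0.034]
ee_rot: [[0.151, -0.037, 0.988], [0.012, 0.999, 0.036], [-0.988, 0.007, 0.151]]
contact_force: [-3.4, 0.1, 5.0]
finger_gap: 0.58
```

Run:
```python
from h import *
rep()
c=shot('scene','sc6')
cv2.imwrite("pics/sc6z.png",cv2.resize(c["img"][270:400,240:413],(798,600))[:,:,::-1])
```

```text
t 10.17 p [ 0.6752 -0.0211  0.034 ] q [ -8.1  24.7 -15.4  41.4   1.9 -10.1] F [-3.4  0.1  5. ] gap 49.6
[[ 0.1511 -0.0372  0.9878]
 [ 0.0122  0.9993  0.0358]
 [-0.9884  0.0066  0.1514]]
```

View pics/sc6z.png

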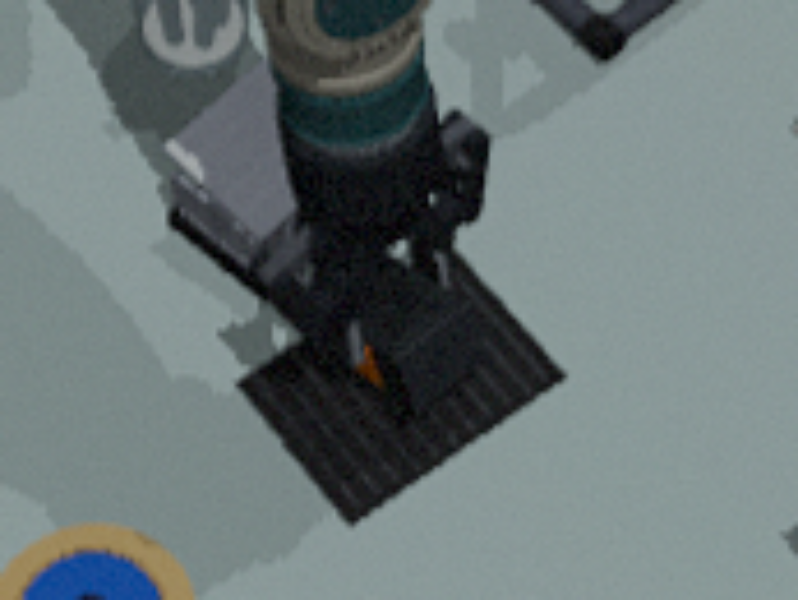

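apply_moves(commands=[[[0.0027, 0, 0.003], 0], [[0.0058, 0, 0.0058], 0], [[0.009, 0, 0.0083], 0]])

```text
clock: 10.47
eef_pos: [0.6859, -0.0207, 0.0267]
ee_rot: [[0.153, -0.037, 0.988], [0.012, 0.999, 0.036], [-0.988, 0.007, 0.153]]
contact_force: [-3.7, -0.3, 5.5]
finger_gap: 0.582
```

apply_moves(commands=[[[0.0035, 0, 0.0022], 0], [[0.006, 0, 0.0035], 0]])

```text
clock: 10.63
eef_pos: [0.6909, -0.0205, 0.0214]
ee_rot: [[0.154, -0.037, 0.987], [0.012, 0.999, 0.036], [-0.988, 0.007, 0.154]]
contact_force: [-1.8, 1.0, 6.6]
finger_gap: 0.584
```

Run:
```python
from h import *
rep()
c=shot('scene','sc7')
cv2.imwrite("pics/sc7z.png",cv2.resize(c["img"][270:400,240:413],(798,600))[:,:,::-1])
shot('wrist','w7')
```

```text
t 10.63 p [ 0.6909 -0.0205  0.0214] q [ -7.9  26.8 -14.   40.6   1.9  -9.8] F [-1.8  1.   6.6] gap 49.9
[[ 0.1538 -0.0374  0.9874]
 [ 0.0122  0.9993  0.036 ]
 [-0.988   0.0066  0.1542]]
```

View pics/sc7z.png

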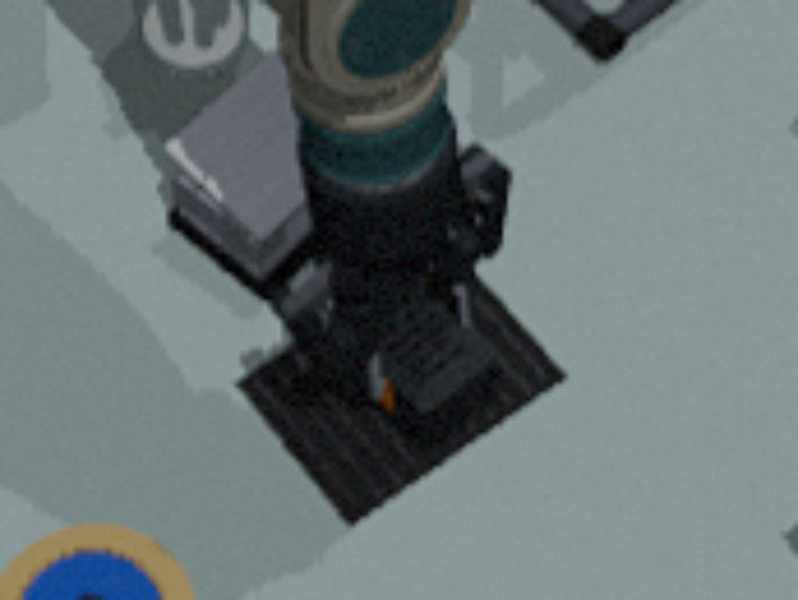

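View pics/w7.png

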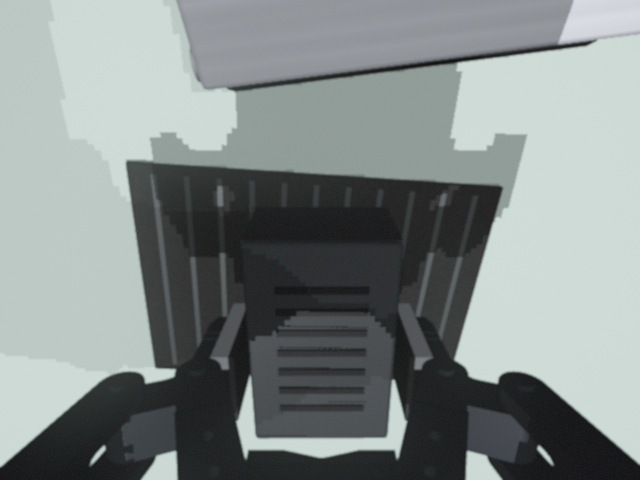

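apply_moves(commands=[[[0.002, 0, 0.0008], 0], [[0.002, 0, 0.0008], 0]])

```text
clock: 10.9
eef_pos: [0.6922, -0.0204, 0.0198]
ee_rot: [[0.154, -0.037, 0.987], [0.012, 0.999, 0.036], [-0.988, 0.007, 0.155]]
contact_force: [-2.0, 0.6, 6.4]
finger_gap: 0.585
```

apply_moves(commands=[[[0, 0, 0], 0], [[0, 0, 0], 0], [[0, 0, 0], 0], [[0, 0, 0], 0], [[-0.02, 0, 0], 0], [[-0.05, 0, -0.005], 0], [[-0.09, 0, -0.01], 0], [[-0.12, 0, -0.01], 0]], fingers=0.085)

```text
clock: 11.57
eef_pos: [0.6618, -0.0222, 0.137]
ee_rot: [[0.152, -0.037, 0.988], [0.013, 0.999, 0.036], [-0.988, 0.007, 0.152]]
contact_force: [0.8, -0.7, -0.1]
finger_gap: 0.997
```

Run:
```python
from h import *
rep()
shot('wrist','w8'); c=shot('scene','sc8')
cv2.imwrite("pics/sc8z.png",cv2.resize(c["img"][270:400,240:413],(798,600))[:,:,::-1])
```

```text
t 11.57 p [ 0.6618 -0.0222  0.137 ] q [ -8.4  17.5 -11.7  52.3   2.  -10.3] F [ 0.8 -0.7 -0.1] gap 85.2
[[ 0.1515 -0.0374  0.9877]
 [ 0.0126  0.9993  0.0359]
 [-0.9884  0.007   0.1519]]
```

View pics/w8.png

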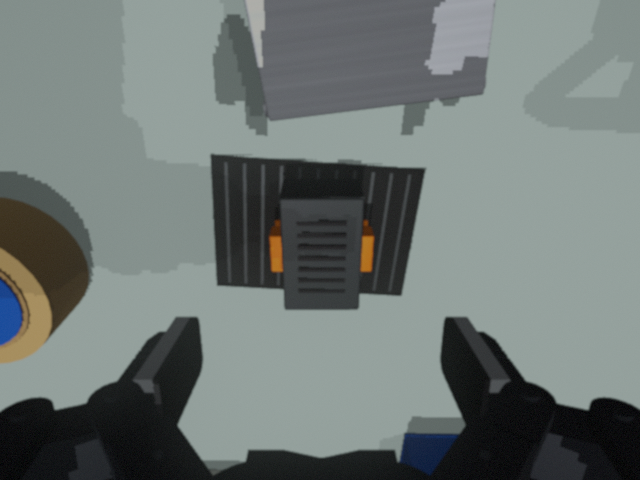

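View pics/sc8z.png

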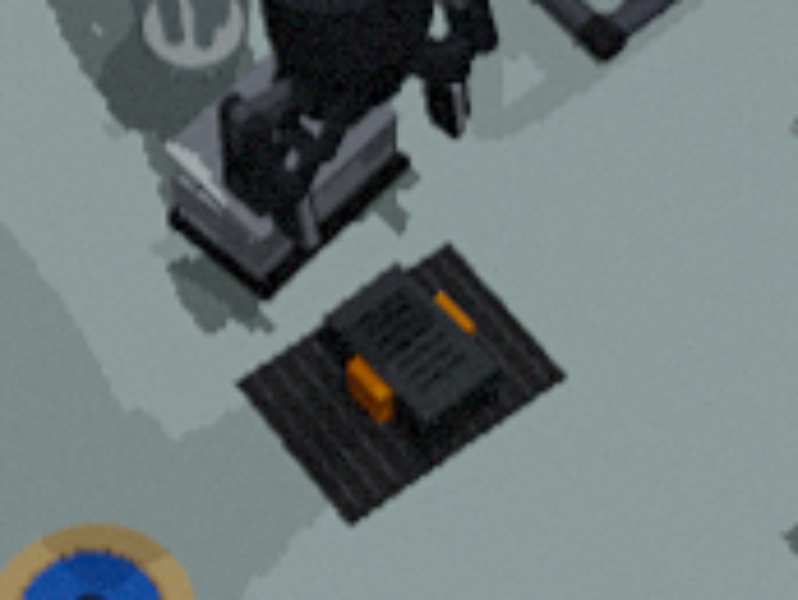

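Run:
```python
from h import *
c=load("w8")
print([onz(c,*q,.038).round(4) for q in [(281,199),(363,199),(359,308),(285,309)]])
print([onz(c,*q,.002).round(4) for q in [(211,155),(424,169),(402,295),(218,286)]])
p,R,s=st()
# pack pick target: tip z_head=20
tip=H0+Rh@np.array([-.003,0,.020])
print(delta([.66,.02,.34]),delta([.47,.15,.36]), tip)
```

```text
[array([ 0.6515, -0.044 ,  0.038 ]), array([0.6498, 0.0037, 0.038 ]), array([0.7274, 0.0076, 0.038 ]), array([ 0.7298, -0.0417,  0.038 ])]
[array([ 0.6372, -0.0915,  0.002 ]), array([0.6414, 0.0465, 0.002 ]), array([0.7405, 0.0445, 0.002 ]), array([ 0.737 , -0.0943,  0.002 ])]
[-0.1952  0.0441  0.0269] [-0.2447  0.1812 -0.1524] [0.4941 0.2979 0.1497]
```

apply_moves(commands=[[[-0.035, 0.01, -0.01], 0], [[-0.07, 0.03, -0.03], 0], [[-0.105, 0.045, -0.05], 0], [[-0.14, 0.06, -0.075], 0], [[-0.165, 0.08, -0.105], 0], [[-0.185, 0.1, -0.135], 0], [[-0.19, 0.125, -0.165], 0], [[-0.19, 0.155, -0.19], 0]])

```text
clock: 12.33
eef_pos: [0.4428, 0.1206, 0.2977]
ee_rot: [[0.157, -0.035, 0.987], [0.013, 0.999, 0.034], [-0.988, 0.007, 0.157]]
contact_force: [0.8, 0.8, -0.0]
finger_gap: 0.996
```

Run:
```python
from h import *
rep();print(delta([.45,.298,.25]))
```

```text
t 12.33 p [0.4428 0.1206 0.2977] q [  7.4  -9.4 -21.   69.4  -0.4   5.4] F [ 0.8  0.8 -0. ] gap 85.0
[[ 0.1566 -0.0352  0.987 ]
 [ 0.0126  0.9994  0.0336]
 [-0.9876  0.0071  0.1569]]
[0.0504 0.1766 0.0056]
```

apply_moves(commands=[[[0, 0.035, 0], 0], [[0, 0.07, 0], 0], [[0, 0.105, 0], 0], [[0.01, 0.14, 0.002], 0], [[0.03, 0.165, 0.004], 0], [[0.06, 0.175, 0.006], 0], [[0.08, 0.176, 0.01], 0], [[0.08, 0.176, 0.01], 0]], fingers=0.06)

```text
clock: 13.0
eef_pos: [0.4561, 0.2971, 0.2133]
ee_rot: [[0.144, -0.039, 0.989], [0.008, 0.999, 0.038], [-0.99, 0.003, 0.144]]
contact_force: [-0.8, 0.4, -0.2]
finger_gap: 0.705
```

Run:
```python
from h import *
rep();shot('wrist','w9')
```

```text
t 13.0 p [0.4561 0.2971 0.2133] q [ 28.1   3.4 -19.1  60.   -3.5  25.7] F [-0.8  0.4 -0.2] gap 60.2
[[ 0.1439 -0.0388  0.9888]
 [ 0.0081  0.9992  0.038 ]
 [-0.9896  0.0025  0.1441]]
```

View pics/w9.png

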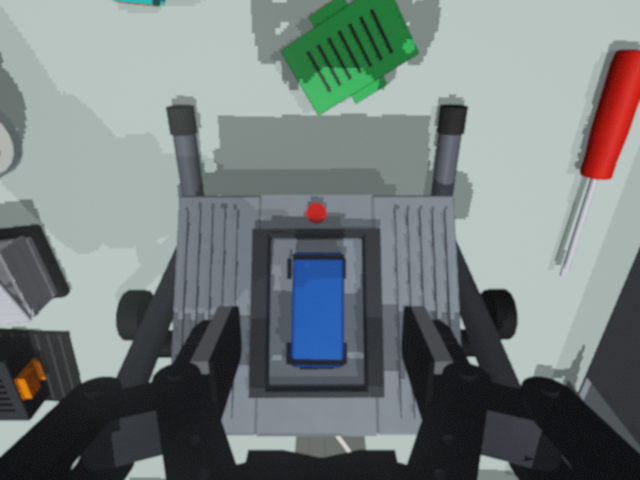

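Run:
```python
from h import *
c=load("w9"); n=Rh[:,2]
print([(Rh.T@(onplane(c,*q,H0+.028*n,n)-H0)*1000).round(1) for q in [(292,259),(344,258),(345,358),(292,358)]])
p,R,s=st()
tip=H0+Rh@np.array([-.004,-.0003,.0195])
T=tip+.0005*R[:,0]
print(delta(T+.03*n),delta(T))
cv2.imwrite("pics/w9z.png",cv2.resize(c["img"][215:405,240:400],(505,600))[:,:,::-1])
```

```text
[array([-28.1, -13.9,  28. ]), array([-28.6,  14.7,  28. ]), array([24.7, 14.7, 28. ]), array([ 24.6, -13.5,  28. ])]
[ 0.0454 -0.001   0.0132] [ 0.0722 -0.001   0.0266]
```

View pics/w9z.png

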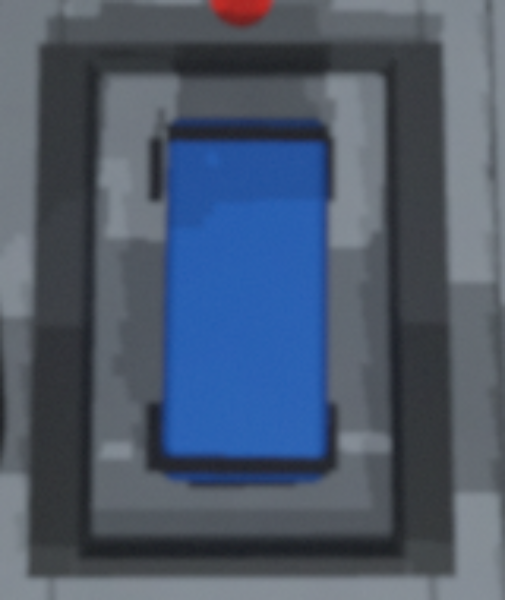

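apply_moves(commands=[[[0.02, -0.001, 0.006], 0], [[0.045, -0.001, 0.013], 0], [[0.045, -0.001, 0.013], 0]])

```text
clock: 13.3
eef_pos: [0.4781, 0.2964, 0.1743]
ee_rot: [[0.149, -0.036, 0.988], [0.01, 0.999, 0.035], [-0.989, 0.005, 0.149]]
contact_force: [0.1, -0.5, -0.6]
finger_gap: 0.705
```

Run:
```python
from h import *
rep(); n=Rh[:,2]
p,R,s=st()
tip=H0+Rh@np.array([-.004,.0005,.0195])
print(delta(tip+.0005*R[:,0]))
```

```text
t 13.3 p [0.4781 0.2964 0.1743] q [ 27.    6.7 -20.5  54.9  -3.3  24.7] F [ 0.1 -0.5 -0.6] gap 60.2
[[ 0.1491 -0.0359  0.9882]
 [ 0.0103  0.9993  0.0347]
 [-0.9888  0.005   0.1494]]
[0.0282 0.0013 0.0115]
```

apply_moves(commands=[[[0.012, 0.001, 0.005], 0], [[0.022, 0.001, 0.009], 0], [[0.028, 0.001, 0.0115], 0], [[0.028, 0.001, 0.0115], 0]])

```text
clock: 13.63
eef_pos: [0.4944, 0.2992, 0.1502]
ee_rot: [[0.152, -0.037, 0.988], [0.012, 0.999, 0.035], [-0.988, 0.006, 0.152]]
contact_force: [-0.8, -0.8, 0.4]
finger_gap: 0.702
```

apply_moves(commands=[[[0, 0, 0], 0], [[0, 0, 0], 0], [[0, 0, 0], 0], [[0, 0, 0], 0], [[0, 0, 0], 0], [[0, 0, 0], 0]], fingers=0.02, squeeze=25)

```text
clock: 14.13
eef_pos: [0.4943, 0.2974, 0.152]
ee_rot: [[0.154, -0.036, 0.987], [0.007, 0.999, 0.035], [-0.988, 0.002, 0.154]]
contact_force: [-1.2, -6.1, 3.6]
finger_gap: 0.318
```

Run:
```python
from h import *
rep(); n=Rh[:,2]
p,R,s=st(); print("tip head",Rh.T@(p-H0)); print(R.T@n*.01)
shot('wrist','w10')
```

```text
t 14.13 p [0.4943 0.2974 0.152 ] q [ 26.4   9.1 -20.6  52.2  -3.6  24.1] F [-1.2 -6.1  3.6] gap 27.2
[[ 0.1541 -0.036   0.9874]
 [ 0.0073  0.9994  0.0353]
 [-0.988   0.0018  0.1543]]
tip head [-0.0015 -0.0005  0.0218]
[-0.009  -0.     -0.0044]
```

View pics/w10.png

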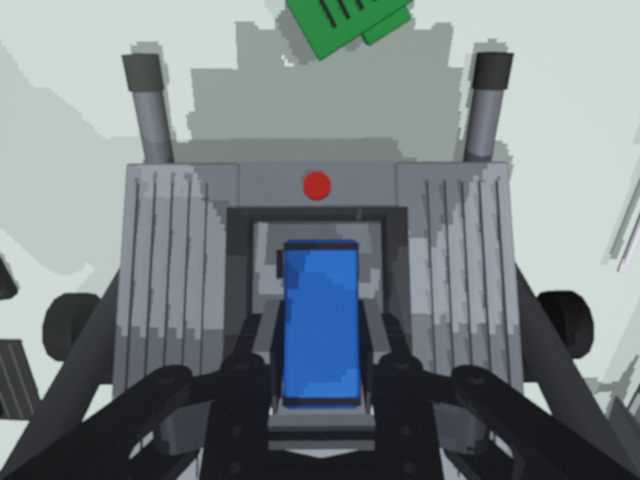

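apply_moves(commands=[[[-0.009, 0, -0.0044], 0], [[-0.018, 0, -0.0088], 0], [[-0.027, 0, -0.0132], 0], [[-0.036, 0, -0.0177], 0], [[-0.054, 0, -0.0265], 0], [[-0.072, 0, -0.0353], 0], [[-0.1, 0, -0.0353], 0], [[-0.1, 0, -0.0353], 0]])

```text
clock: 14.85
eef_pos: [0.4455, 0.2989, 0.2508]
ee_rot: [[0.161, -0.039, 0.986], [0.018, 0.999, 0.036], [-0.987, 0.012, 0.161]]
contact_force: [0.9, 0.9, -0.5]
finger_gap: 0.315
```

Run:
```python
from h import *
rep(); 
shot('wrist','w11');c=shot('side','sd11')
cv2.imwrite("pics/sd11z.png",cv2.resize(c["img"][200:420,240:440],(545,600))[:,:,::-1])
```

```text
t 14.85 p [0.4455 0.2989 0.2508] q [ 28.9   0.6 -17.5  63.3  -3.6  26.5] F [ 0.9  0.9 -0.5] gap 26.9
[[ 0.1607 -0.0389  0.9862]
 [ 0.0177  0.9992  0.0365]
 [-0.9868  0.0115  0.1612]]
```

View pics/w11.png

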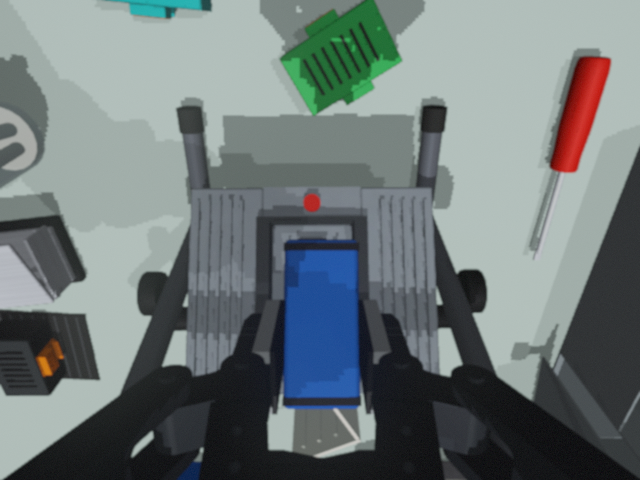

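View pics/sd11z.png

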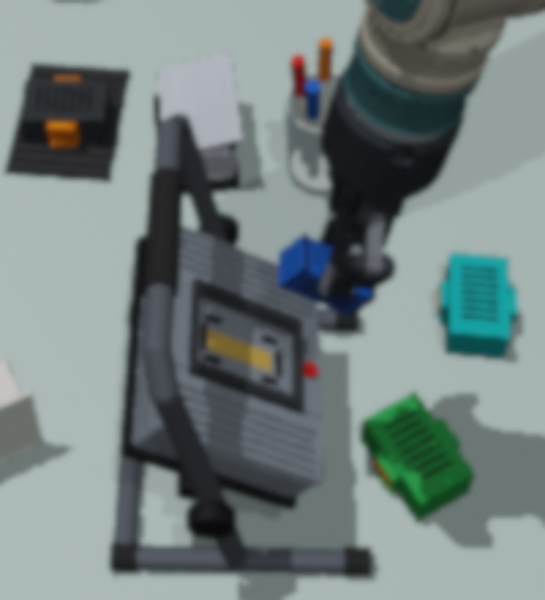

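apply_moves(commands=[[[-0.01, -0.035, 0], 4], [[-0.02, -0.075, 0], 8], [[-0.02, -0.115, 0], 12], [[-0.02, -0.155, 0], 16], [[-0.02, -0.195, 0], 20], [[-0.02, -0.235, 0], 24], [[-0.02, -0.275, 0], 28], [[-0.02, -0.315, 0], 32]])

```text
clock: 15.62
eef_pos: [0.4516, -0.0196, 0.2608]
ee_rot: [[0.151, 0.494, 0.856], [0.013, 0.865, -0.502], [-0.988, 0.087, 0.124]]
contact_force: [0.8, -0.4, -0.7]
finger_gap: 0.319
```

Run:
```python
from h import *
rep();print(delta([.43,-.265,.18]))
```

```text
t 15.62 p [ 0.4516 -0.0196  0.2608] q [-12.4  -9.1 -25.1  65.7   2.6  17.9] F [ 0.8 -0.4 -0.7] gap 27.3
[[ 0.151   0.4945  0.856 ]
 [ 0.013   0.8648 -0.5019]
 [-0.9884  0.0869  0.1242]]
[ 0.0734 -0.23    0.0946]
```

apply_moves(commands=[[[0, -0.035, 0.015], 0], [[0, -0.07, 0.03], 0], [[0.01, -0.105, 0.045], 0], [[0.02, -0.14, 0.06], 0], [[0.035, -0.175, 0.075], 0], [[0.05, -0.21, 0.09], 0], [[0.06, -0.23, 0.0946], 0], [[0.06, -0.23, 0.0946], 0]])

```text
clock: 16.28
eef_pos: [0.4275, -0.2661, 0.1907]
ee_rot: [[0.147, 0.497, 0.855], [0.014, 0.864, -0.504], [-0.989, 0.087, 0.12]]
contact_force: [1.2, 0.3, -1.4]
finger_gap: 0.315
```

apply_moves(commands=[[[0, 0, 0], 0]])

```text
clock: 16.37
eef_pos: [0.4285, -0.2636, 0.1925]
ee_rot: [[0.149, 0.494, 0.857], [0.016, 0.865, -0.502], [-0.989, 0.088, 0.121]]
contact_force: [0.6, 0.5, -0.9]
finger_gap: 0.316
```

Run:
```python
from h import *
rep();shot('wrist','w12');
```

```text
t 16.37 p [ 0.4285 -0.2636  0.1925] q [-42.8   0.5 -24.7  59.1   6.5 -12.4] F [ 0.6  0.5 -0.9] gap 27.0
[[ 0.1493  0.494   0.8565]
 [ 0.0156  0.865  -0.5016]
 [-0.9887  0.0882  0.1215]]
```

View pics/w12.png

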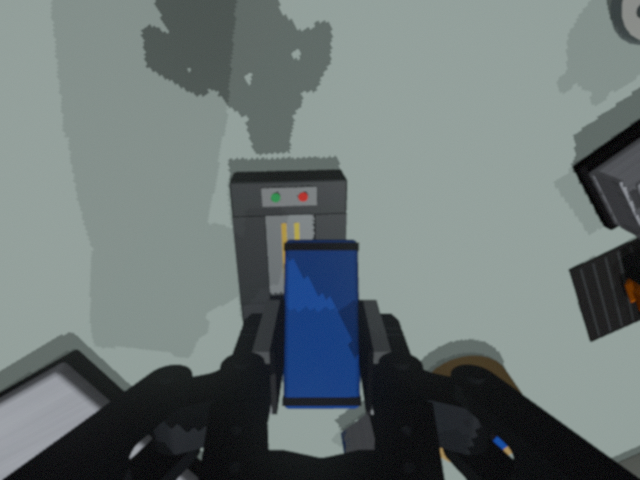

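Run:
```python
from h import *
c=load("w12")
cv2.imwrite("pics/w12z.png",cv2.resize(c["img"][160:330,220:360],(494,600))[:,:,::-1])
A=onz(c,233,183,.032);B=onz(c,347,181,.032);L=onz(c,243,318,.032)
print(A,B,L,np.linalg.norm(A-B)); d=B-A;print("short az",np.degrees(np.arctan2(d[1],d[0]))); d=L-A;print("long az",np.degrees(np.arctan2(d[1],d[0])))
```

```text
[ 0.3993 -0.3019  0.032 ] [ 0.4406 -0.2309  0.032 ] [ 0.4996 -0.3615  0.032 ] 0.08216274261113357
short az 59.789433575841734
long az -30.688144663307224
```

View pics/w12z.png

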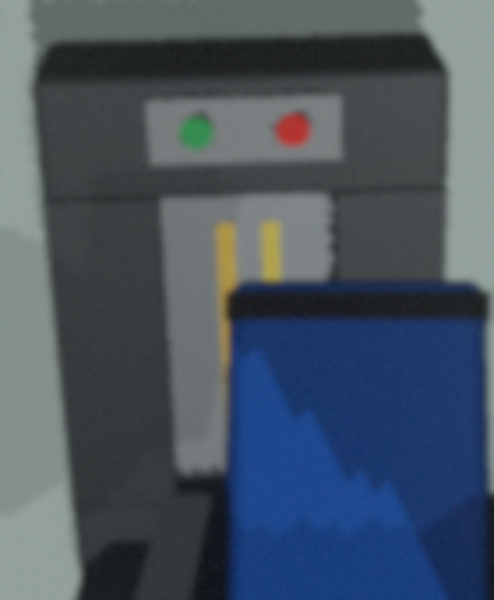

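Run:
```python
from h import *
c=load("w12")
A=onz(c,230.5,183,.032);B=onz(c,346.4,181,.032)
u=np.array([np.cos(np.radians(-30.3)),np.sin(np.radians(-30.3)),0])
print(A,B,np.linalg.norm(A-B),(A+B)/2+.065*u)
for z in (.032,.022):
  A=onz(c,265.9,216.1,z);B=onz(c,313.5,214.4,z); print(z,np.linalg.norm(A-B),(A+B)/2+.0375*u)
L=onz(c,270,296,.022);print("floor far-left",L, "len from near", (L-onz(c,266,217,.022)))
```

```text
[ 0.3984 -0.3034  0.032 ] [ 0.4404 -0.2313  0.032 ] 0.08347758258573981 [ 0.4755 -0.3002  0.032 ]
0.032 0.03554492448600283 [ 0.4741 -0.2994  0.032 ]
0.022 0.036763238208392224 [ 0.4776 -0.3013  0.022 ]
floor far-left [ 0.4989 -0.3348  0.022 ] len from near [ 0.0621 -0.0361  0.    ]
```

```bash
cat >> h.py <<'E'
p10=np.array([.4943,.2974,.152]); R10=np.array([[.1541,-.036,.9874],[.0073,.9994,.0353],[-.988,.0018,.1543]])
Xp=R10.T@(H0+Rh@np.array([-.001,0,0])-p10); Rp=R10.T@Rh; Xp[1]=0
CH=np.array([.4755,-.300]); uch=np.array([np.cos(np.radians(-30.3)),np.sin(np.radians(-30.3)),0])
E
python3 - <<'E'
from h import *
p,R,s=st(); print("Xp",Xp); print("pack axes",R@Rp)
for y in (-.014,0,.014): print("low",p+R@(Xp+Rp@np.array([-.031,y,0])))
low=p+R@(Xp+Rp@np.array([-.031,0,0]))
goal=np.array([CH[0],CH[1],.028])-.028*uch
print("d above", R.T@(goal+[0,0,.04]-low), "d touch",R.T@(goal-low), "yaw pack",np.degrees(np.arctan2((R@Rp)[1,0],(R@Rp)[0,0])))
E
```

```text
Xp [0.0194 0.     0.01  ]
pack axes [[ 0.7063  0.4874 -0.5135]
 [-0.4504  0.869   0.2052]
 [ 0.5462  0.0864  0.8331]]
low [ 0.412  -0.2659  0.1574]
low [ 0.4188 -0.2538  0.1586]
low [ 0.4256 -0.2416  0.1598]
d above [ 0.094  -0.0197  0.0328] d touch [ 0.1335 -0.0232  0.0279] yaw pack -32.52650029145796
```

apply_moves(commands=[[[0.025, -0.006, 0.01], -1], [[0.055, -0.013, 0.02], -2], [[0.085, -0.02, 0.032], -2], [[0.094, -0.02, 0.033], -2], [[0.094, -0.02, 0.033], -2]])

```text
clock: 16.83
eef_pos: [0.4617, -0.2936, 0.1017]
ee_rot: [[0.148, 0.46, 0.875], [0.017, 0.884, -0.467], [-0.989, 0.084, 0.123]]
contact_force: [-0.6, 0.9, 0.3]
finger_gap: 0.316
```

Run:
```python
from h import *
p,R,s=st(); rep()
for y in (-.014,0,.014): print("low",p+R@(Xp+Rp@np.array([-.031,y,0])))
low=p+R@(Xp+Rp@np.array([-.031,0,0]))
goal=np.array([CH[0],CH[1],.0245])-.028*uch
print("d touch",R.T@(goal-low), "yaw pack",np.degrees(np.arctan2((R@Rp)[1,0],(R@Rp)[0,0])))
c=shot('side','sd13');cv2.imwrite("pics/sd13z.png",cv2.resize(c["img"][100:240,270:430],(686,600))[:,:,::-1])
c=shot('scene','sc13');cv2.imwrite("pics/sc13z.png",cv2.resize(c["img"][280:400,110:270],(800,600))[:,:,::-1])
```

```text
t 16.83 p [ 0.4617 -0.2936  0.1017] q [-42.7  10.1 -26.1  48.1   6.5 -14.6] F [-0.6  0.9  0.3] gap 27.0
[[ 0.1484  0.4601  0.8754]
 [ 0.017   0.8839 -0.4674]
 [-0.9888  0.0842  0.1233]]
low [ 0.4446 -0.2973  0.0657]
low [ 0.451  -0.2849  0.0669]
low [ 0.4573 -0.2725  0.068 ]
d touch [ 0.0419 -0.0043 -0.0045] yaw pack -30.259617228471928
```

View pics/sd13z.png

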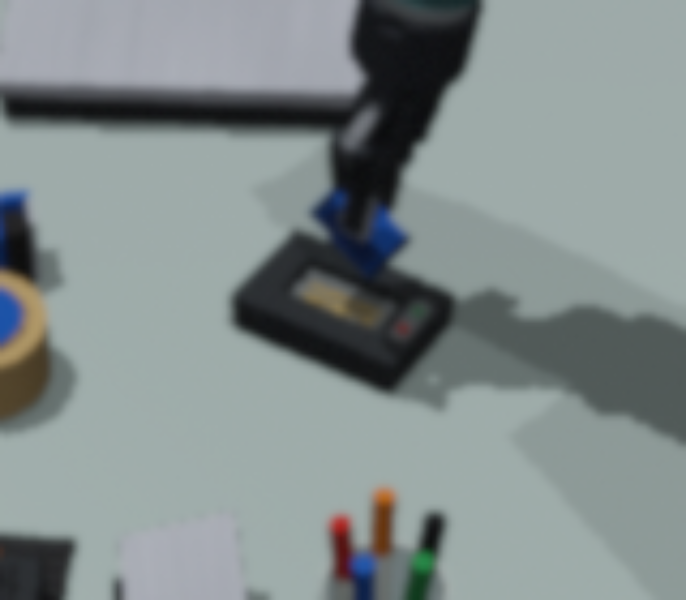

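View pics/sc13z.png

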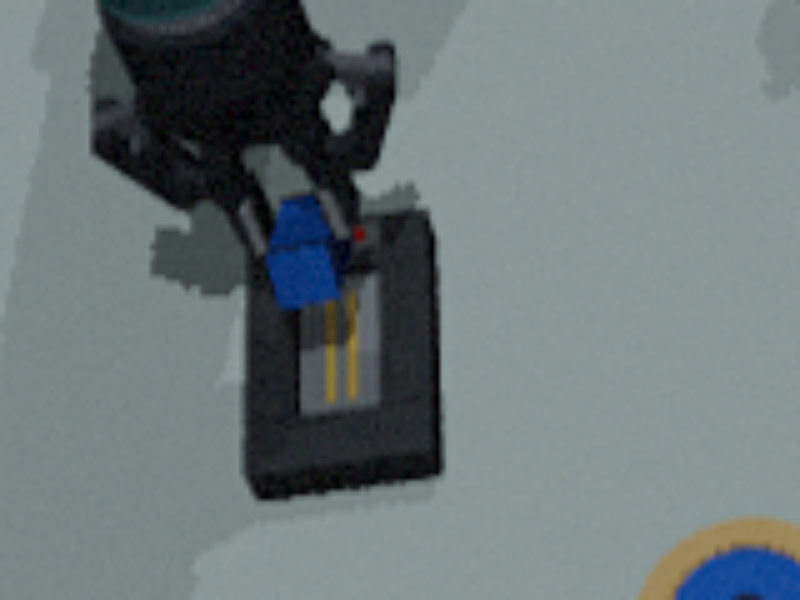

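apply_moves(commands=[[[0.012, -0.002, -0.002], 0], [[0.024, -0.004, -0.004], 0], [[0.034, -0.0043, -0.0045], 0], [[0.04, -0.0043, -0.0045], 0], [[0.042, -0.0043, -0.0045], 0], [[0.042, -0.0043, -0.0045], 0]])

```text
clock: 17.43
eef_pos: [0.4633, -0.2973, 0.062]
ee_rot: [[0.153, 0.461, 0.874], [0.013, 0.884, -0.468], [-0.988, 0.082, 0.129]]
contact_force: [0.8, -0.1, -0.6]
finger_gap: 0.315
```

Run:
```python
from h import *
p,R,s=st(); rep()
for y in (-.014,0,.014): print("low",p+R@(Xp+Rp@np.array([-.031,y,0])))
low=p+R@(Xp+Rp@np.array([-.031,0,0]))
goal=np.array([CH[0],CH[1],.022])-.028*uch
print("d",R.T@(goal-low))
q=np.array([.0315,.025])
f=lambda th:np.array([q[0]*np.cos(th)-q[1]*np.sin(th),q[0]*np.sin(th)+q[1]*np.cos(th)])
for th in (30,25,20,15,10,5,0,-1):
    d=f(np.radians(th))-f(np.radians(35)); w=d[0]*uch+np.array([0,0,d[1]]); print(th,d,R.T@w)
c=shot('scene','sc14');cv2.imwrite("pics/sc14z.png",cv2.resize(c["img"][280:400,110:270],(800,600))[:,:,::-1])
```

```text
t 17.43 p [ 0.4633 -0.2973  0.062 ] q [-42.9  13.  -28.3  42.8   6.5 -14.7] F [ 0.8 -0.1 -0.6] gap 26.9
[[ 0.1525  0.4611  0.8742]
 [ 0.0125  0.8835 -0.4682]
 [-0.9882  0.0824  0.129 ]]
low [ 0.4463 -0.3011  0.0259]
low [ 0.4527 -0.2887  0.027 ]
low [ 0.4591 -0.2763  0.0282]
d [ 0.0048  0.0014 -0.0032]
30 [ 0.0033 -0.0011] [ 0.0015 -0.0003  0.0031]
25 [ 0.0065 -0.0026] [ 0.0034 -0.0005  0.0061]
20 [ 0.0096 -0.0043] [ 0.0054 -0.0008  0.0089]
15 [ 0.0125 -0.0062] [ 0.0077 -0.0011  0.0116]
10 [ 0.0152 -0.0085] [ 0.0103 -0.0014  0.014 ]
5 [ 0.0177 -0.0109] [ 0.013  -0.0017  0.0162]
0 [ 0.02   -0.0135] [ 0.0159 -0.0021  0.0181]
-1 [ 0.0205 -0.0141] [ 0.0165 -0.0021  0.0185]
```

View pics/sc14z.png

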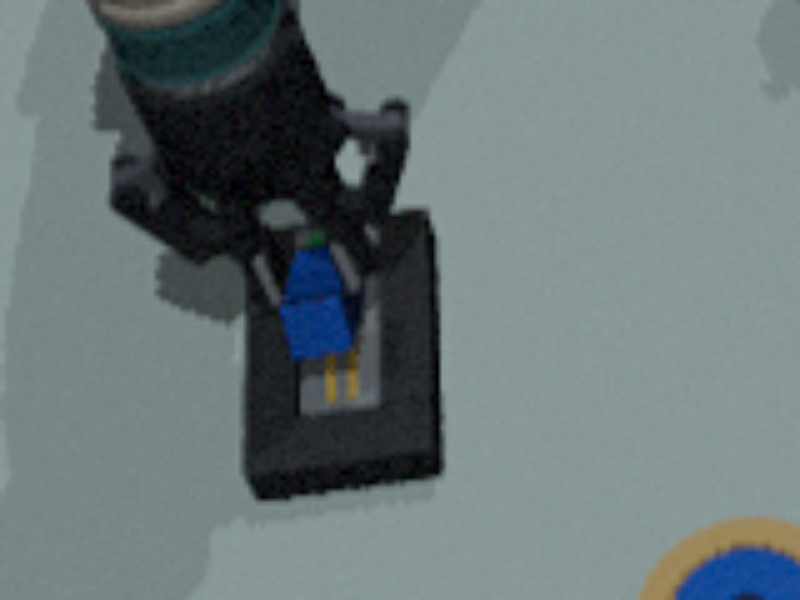

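apply_moves(commands=[[[0.002, 0.001, -0.0015], 0], [[0.0042, 0.0014, -0.003], 0], [[0.0048, 0.0014, -0.003], 0]])

```text
clock: 17.73
eef_pos: [0.4625, -0.2952, 0.0572]
ee_rot: [[0.154, 0.461, 0.874], [0.011, 0.884, -0.468], [-0.988, 0.082, 0.131]]
contact_force: [1.0, 0.6, 2.2]
finger_gap: 0.318
```

apply_moves(commands=[[[0.0017, -0.0003, 0.0031], 0], [[0.0036, -0.0005, 0.0061], 0], [[0.0058, -0.0008, 0.0089], 0]])

```text
clock: 17.98
eef_pos: [0.4707, -0.2994, 0.0529]
ee_rot: [[0.153, 0.461, 0.874], [0.014, 0.883, -0.469], [-0.988, 0.084, 0.129]]
contact_force: [-0.2, 2.7, 7.3]
finger_gap: 0.318
```

Run:
```python
from h import *
rep()
c=shot('scene','sc15');cv2.imwrite("pics/sc15z.png",cv2.resize(c["img"][280:400,110:270],(800,600))[:,:,::-1])
shot("wrist","w15")
```

```text
t 17.98 p [ 0.4707 -0.2994  0.0529] q [-42.5  14.3 -27.9  41.8   6.5 -14.3] F [-0.2  2.7  7.3] gap 27.2
[[ 0.1532  0.4613  0.8739]
 [ 0.0136  0.8833 -0.4686]
 [-0.9881  0.0837  0.1291]]
```

View pics/sc15z.png

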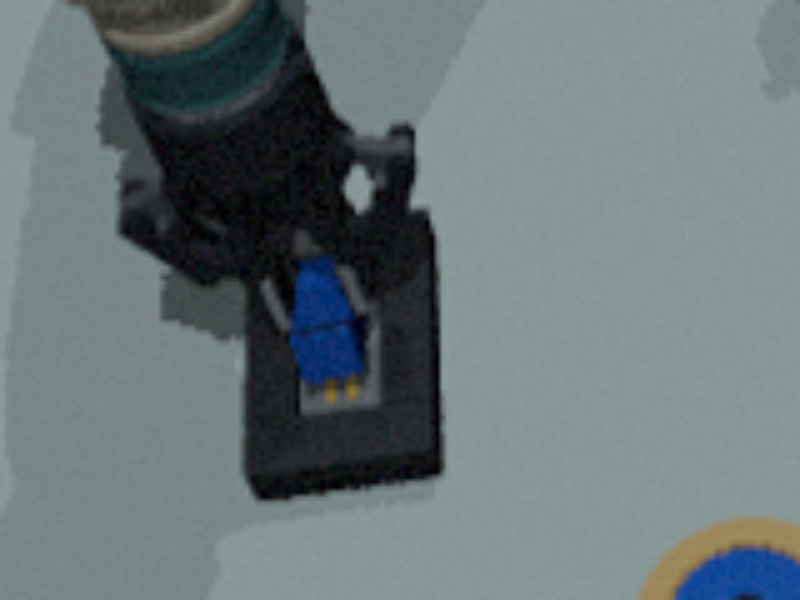

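View pics/w15.png

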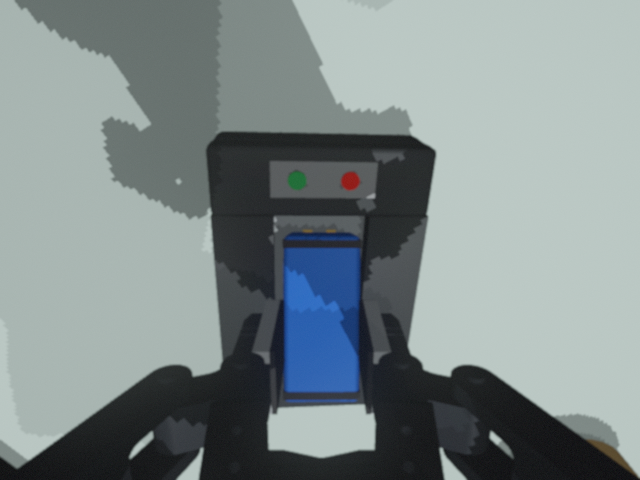

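apply_moves(commands=[[[0.0025, -0.0003, 0.0027], 0], [[0.005, -0.0006, 0.0051], 0], [[0.0065, -0.0008, 0.0063], 0]])

```text
clock: 18.33
eef_pos: [0.4779, -0.303, 0.0476]
ee_rot: [[0.155, 0.461, 0.874], [0.014, 0.883, -0.468], [-0.988, 0.085, 0.131]]
contact_force: [1.2, 3.1, 7.3]
finger_gap: 0.312
```

apply_moves(commands=[[[0.0018, -0.0003, 0.0012], 0], [[0.0038, -0.0005, 0.0028], 0]])

```text
clock: 18.5
eef_pos: [0.4811, -0.3046, 0.0445]
ee_rot: [[0.156, 0.461, 0.874], [0.014, 0.883, -0.468], [-0.988, 0.086, 0.132]]
contact_force: [1.9, 3.9, 8.0]
finger_gap: 0.32
```

Run:
```python
from h import *
rep()
c=shot('scene','sc16');cv2.imwrite("pics/sc16z.png",cv2.resize(c["img"][280:400,110:270],(800,600))[:,:,::-1])
c=shot('side','sd16');cv2.imwrite("pics/sd16z.png",cv2.resize(c["img"][100:240,270:430],(686,600))[:,:,::-1])
```

```text
t 18.5 p [ 0.4811 -0.3046  0.0445] q [-42.3  15.9 -27.   40.9   6.6 -14.1] F [1.9 3.9 8. ] gap 27.3
[[ 0.1563  0.4606  0.8738]
 [ 0.0142  0.8835 -0.4682]
 [-0.9876  0.0856  0.1316]]
```

View pics/sc16z.png

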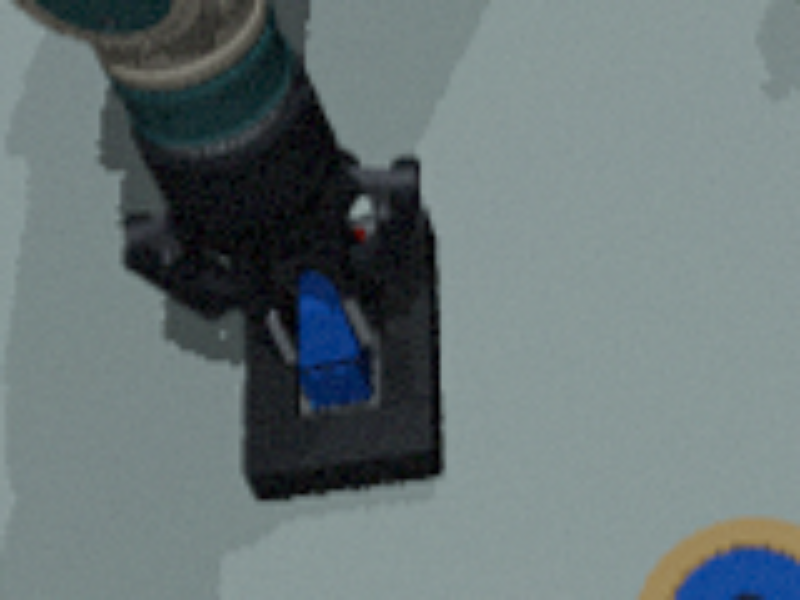

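View pics/sd16z.png

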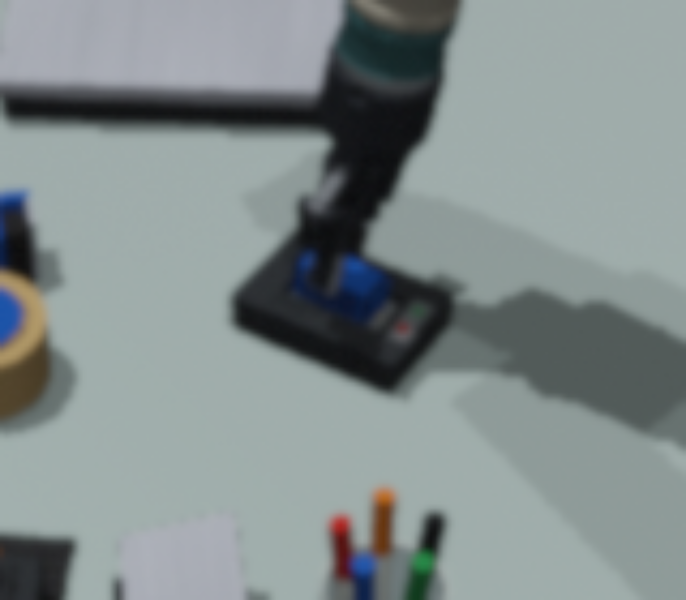

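apply_moves(commands=[[[0.001, 0, -0.001], 0], [[0.003, 0, -0.001], 0], [[0.0035, 0, -0.001], 0]])

```text
clock: 18.85
eef_pos: [0.4828, -0.3053, 0.0421]
ee_rot: [[0.161, 0.46, 0.873], [0.012, 0.884, -0.468], [-0.987, 0.086, 0.136]]
contact_force: [3.2, 3.4, 9.4]
finger_gap: 0.315
```

Run:
```python
from h import *
rep()
c=shot('scene','sc17');cv2.imwrite("pics/sc17z.png",cv2.resize(c["img"][310:380,140:220],(686,600),interpolation=cv2.INTER_CUBIC)[:,:,::-1])
shot('wrist','w17')
```

```text
t 18.85 p [ 0.4828 -0.3053  0.0421] q [-42.2  16.1 -27.1  40.3   6.7 -14. ] F [3.2 3.4 9.4] gap 26.9
[[ 0.1607  0.4599  0.8733]
 [ 0.0122  0.8838 -0.4676]
 [-0.9869  0.0858  0.1364]]
```

View pics/sc17z.png

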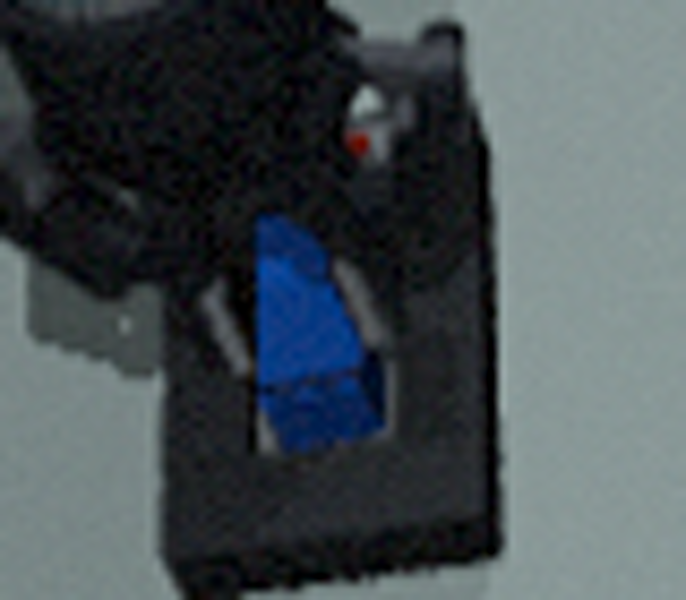

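View pics/w17.png

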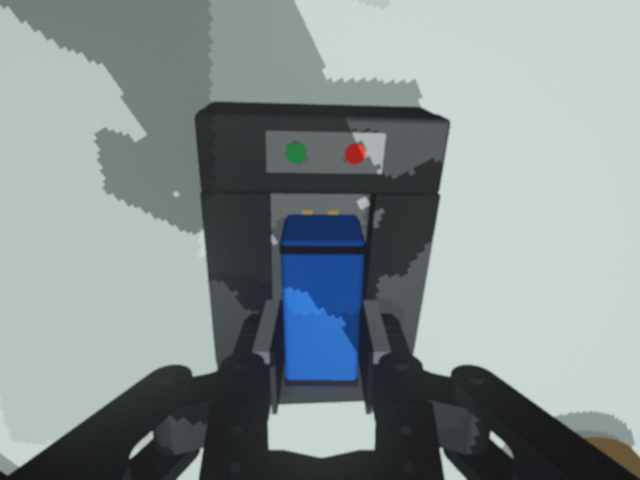

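apply_moves(commands=[[[-0.0015, 0, 0], 0]])

```text
clock: 19.03
eef_pos: [0.4817, -0.3054, 0.0429]
ee_rot: [[0.158, 0.46, 0.874], [0.011, 0.884, -0.468], [-0.987, 0.084, 0.135]]
contact_force: [1.0, 0.4, -0.3]
finger_gap: 0.313
```

apply_moves(commands=[[[0, 0, 0], 0], [[0, 0, 0], 0], [[0, 0, 0], 0], [[-0.01, 0, 0], 0], [[-0.04, 0, 0], 0], [[-0.075, 0, 0], 0], [[-0.1, 0, -0.01], 0], [[-0.1, 0, -0.01], 0]], fingers=0.06)

```text
clock: 19.7
eef_pos: [0.4559, -0.3031, 0.1443]
ee_rot: [[0.158, 0.462, 0.873], [0.007, 0.884, -0.468], [-0.987, 0.08, 0.137]]
contact_force: [-0.3, 0.8, -0.1]
finger_gap: 0.699
```

Run:
```python
from h import *
rep()
c=shot('scene','sc18');cv2.imwrite("pics/sc18z.png",cv2.resize(c["img"][310:390,140:220],(600,600),interpolation=cv2.INTER_CUBIC)[:,:,::-1])
shot('wrist','w18')
c=shot('side','sd18');cv2.imwrite("pics/sd18z.png",cv2.resize(c["img"][130:200,310:390],(686,600),interpolation=cv2.INTER_CUBIC)[:,:,::-1])
```

```text
t 19.7 p [ 0.4559 -0.3031  0.1443] q [-43.9   7.1 -23.9  52.7   6.6 -15.6] F [-0.3  0.8 -0.1] gap 59.7
[[ 0.158   0.4615  0.8729]
 [ 0.0065  0.8835 -0.4683]
 [-0.9874  0.0797  0.1366]]
```

View pics/w18.png

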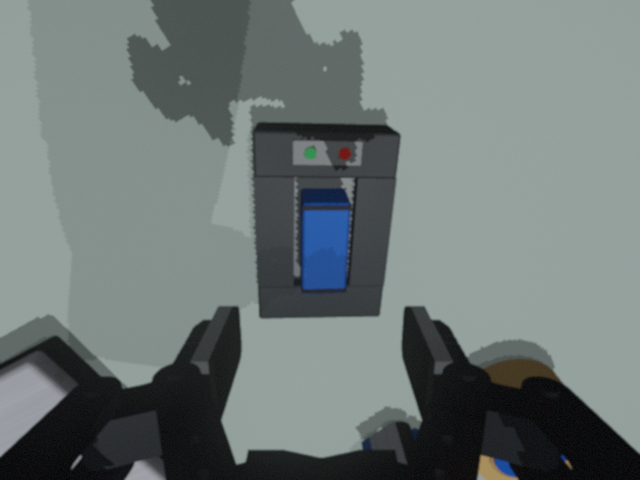

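View pics/sc18z.png

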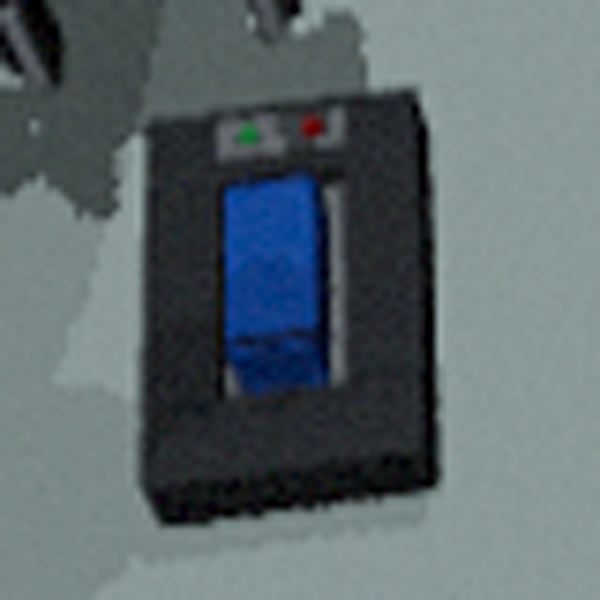

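View pics/sd18z.png

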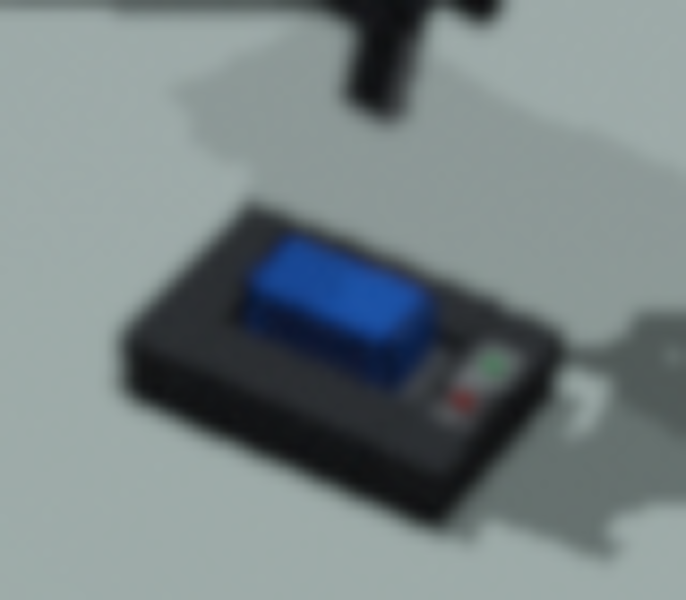

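Run:
```python
from h import *
c=load("w18")
v=np.array([-uch[1],uch[0],0]); o=np.array([CH[0],CH[1],0])
def L(X): d=X-o; return np.round([d@uch*1000,d@v*1000],1)
for q in [(301,207),(351,207),(347,291),(301,291)]: print("w top",L(onz(c,*q,.05)))
for q in [(295,178),(355,178)]: print("w pocket near",L(onz(c,*q,.032)))
for q in [(260,317),(380,316),(254,133),(399,133)]: print("w charger",L(onz(c,*q,.032)))
s=load("sc18"); g=lambda x,y:(140+x*80/600,310+y*80/600)
for q in [(226,185),(314,178),(320,335),(228,343)]: print("s top",L(onz(s,*g(*q),.05)))
for q in [(240,392),(328,386)]: print("s far bottom",L(onz(s,*g(*q),.024)))
s=load("sd18"); g=lambda x,y:(310+x*80/686,130+y*70/600)
for q in [(292,238),(436,295),(390,340),(248,283)]: print("sd top",L(onz(s,*g(*q),.05)))
```

```text
w top [-27.  -15.7]
w top [-27.5  13. ]
w top [29.5 15. ]
w top [ 29.4 -14.2]
w pocket near [-38.4 -18.9]
w pocket near [-39.2  17.1]
w charger [ 62.2 -41. ]
w charger [62.3 43.7]
w charger [-64.1 -42.5]
w charger [-66.8  40.6]
s top [-28.  -13.1]
s top [-26.5  14. ]
s top [28.8 15.8]
s top [ 27.5 -11.8]
s far bottom [ 30.2 -13.1]
s far bottom [32.1 13.6]
sd top [ 27.2 -12.1]
sd top [-29.  -13.9]
sd top [-27.8  14.1]
sd top [27.3 15.8]
```

Run:
```python
from h import *
print(delta([.655,-.02,.17]))
```

```text
[0.0029 0.3434 0.0477]
```

apply_moves(commands=[[[-0.03, 0.02, 0.002], -4], [[-0.05, 0.055, 0.006], -8], [[-0.05, 0.095, 0.012], -12], [[-0.05, 0.135, 0.018], -16], [[-0.05, 0.175, 0.024], -20], [[-0.05, 0.215, 0.03], -24], [[-0.05, 0.255, 0.036], -28], [[-0.045, 0.295, 0.042], -30.5]], fingers=0.085)

```text
clock: 20.52
eef_pos: [0.6212, -0.0586, 0.2115]
ee_rot: [[0.151, -0.049, 0.987], [0.013, 0.999, 0.048], [-0.988, 0.005, 0.151]]
contact_force: [0.3, -1.7, 0.4]
finger_gap: 0.996
```

Run:
```python
from h import *
rep();print(delta([.655,-.02,.137]))
```

```text
t 20.52 p [ 0.6212 -0.0586  0.2115] q [-12.5  10.7 -11.   60.    2.6 -15.2] F [ 0.3 -1.7  0.4] gap 85.0
[[ 0.1508 -0.0492  0.9873]
 [ 0.0127  0.9988  0.0479]
 [-0.9885  0.0053  0.1513]]
[0.0792 0.0365 0.024 ]
```

apply_moves(commands=[[[0.02, 0.02, 0.014], 0], [[0.05, 0.0365, 0.026], 0], [[0.08, 0.0365, 0.026], 0], [[0.085, 0.0365, 0.026], 0], [[0.085, 0.0365, 0.026], 0], [[0.085, 0.0365, 0.026], 0]])

```text
clock: 21.02
eef_pos: [0.6566, -0.0223, 0.1317]
ee_rot: [[0.15, -0.046, 0.988], [0.013, 0.999, 0.044], [-0.989, 0.006, 0.15]]
contact_force: [-0.6, -0.0, 0.5]
finger_gap: 0.993
```

Run:
```python
from h import *
rep();c=shot('wrist','w19'); cv2.imwrite("pics/w19z.png",cv2.resize(c["img"][130:350,190:450],(709,600),interpolation=cv2.INTER_CUBIC)[:,:,::-1])
```

```text
t 21.02 p [ 0.6566 -0.0223  0.1317] q [ -8.5  17.3 -12.6  51.6   2.  -10.9] F [-0.6 -0.   0.5] gap 84.8
[[ 0.1498 -0.0455  0.9877]
 [ 0.0126  0.9989  0.0441]
 [-0.9886  0.0059  0.1502]]
```

View pics/w19z.png

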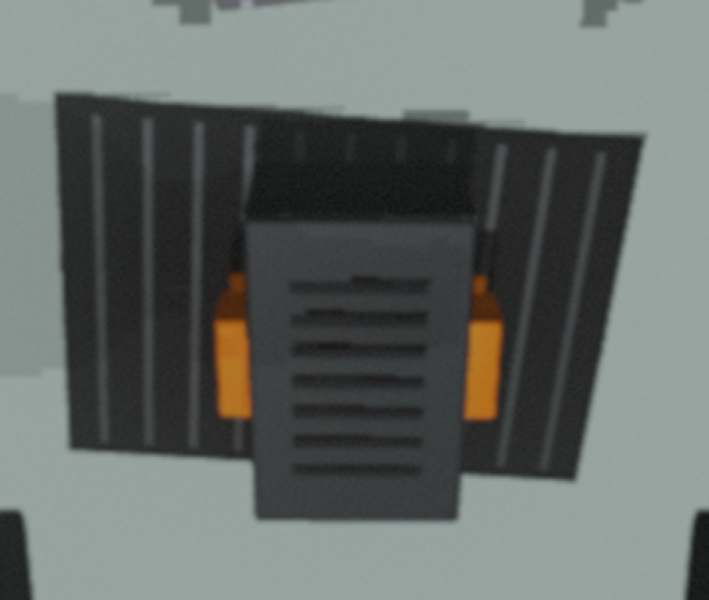

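Run:
```python
from h import *
c=load("w19"); g=lambda x,y:(190+x/2.727,130+y/2.727)
P=[onz(c,*g(*q),.038) for q in [(246,219),(474,219),(459,519),(257,519)]]
for x in P: print(x)
m=np.mean(P,0); print("center",m)
for a,b in ((0,3),(1,2)): d=P[b]-P[a]; print(np.degrees(np.arctan2(d[1],d[0])),np.linalg.norm(d))
B=[onz(c,*g(*q),.033) for q in [(217,319),(501,319),(495,418),(220,416)]]; print("buttons",B,np.mean(B,0))
p,R,s=st()
tip=np.array([m[0]+.001,m[1],.002+.018])
T=tip+.0035*R[:,0]; print(T,delta(T))
```

```text
[ 0.6513 -0.0443  0.038 ]
[0.6492 0.0039 0.038 ]
[0.7278 0.0075 0.038 ]
[ 0.7299 -0.0414  0.038 ]
center [ 0.6895 -0.0186  0.038 ]
2.088654595144657 0.07866265897628291
2.6486226197282634 0.07876325888425335
buttons [array([ 0.6781, -0.0512,  0.033 ]), array([0.6753, 0.0129, 0.033 ]), array([0.7018, 0.0142, 0.033 ]), array([ 0.704 , -0.0507,  0.033 ])] [ 0.6898 -0.0187  0.033 ]
[ 0.6911 -0.0186  0.0165] [0.1206 0.002  0.0152]
```

apply_moves(commands=[[[0.03, 0.002, 0.005], 0], [[0.065, 0.002, 0.01], 0], [[0.095, 0.002, 0.0152], 0], [[0.112, 0.002, 0.0152], 0], [[0.1195, 0.002, 0.0152], 0], [[0.1195, 0.002, 0.0152], 0]])

```text
clock: 21.57
eef_pos: [0.6901, -0.0185, 0.0165]
ee_rot: [[0.151, -0.045, 0.988], [0.012, 0.999, 0.044], [-0.988, 0.006, 0.151]]
contact_force: [-0.2, 0.9, 0.2]
finger_gap: 0.992
```

Run:
```python
from h import *
rep();print(delta([.6911,-.0186,.0165]))
```

```text
t 21.57 p [ 0.6901 -0.0185  0.0165] q [ -7.7  27.1 -14.1  40.3   1.9 -10.1] F [-0.2  0.9  0.2] gap 84.8
[[ 0.151  -0.0449  0.9875]
 [ 0.0124  0.999   0.0435]
 [-0.9885  0.0057  0.1514]]
[ 0.0001 -0.0001  0.001 ]
```

apply_moves(commands=[[[0, 0, 0], 0], [[0, 0, 0], 0], [[0, 0, 0], 0], [[0, 0, 0], 0], [[0, 0, 0], 0], [[0, 0, 0], 0]], fingers=0.045, squeeze=40)

```text
clock: 22.07
eef_pos: [0.693, -0.0185, 0.0213]
ee_rot: [[0.158, -0.046, 0.986], [0.011, 0.999, 0.044], [-0.987, 0.004, 0.158]]
contact_force: [-3.6, -0.9, 9.2]
finger_gap: 0.578
```

Run:
```python
from h import *
rep()
```

```text
t 22.07 p [ 0.693  -0.0185  0.0213] q [ -7.6  26.9 -13.9  40.3   1.8 -10.1] F [-3.6 -0.9  9.2] gap 49.4
[[ 0.1579 -0.0456  0.9864]
 [ 0.0108  0.999   0.0445]
 [-0.9874  0.0037  0.1582]]
```

apply_moves(commands=[[[-0.015, 0, 0], 0], [[-0.05, 0, 0], 0], [[-0.09, 0, 0], 0], [[-0.13, 0, 0], 0], [[-0.17, 0, 0.01], 0], [[-0.21, 0, 0.03], 0], [[-0.245, 0.02, 0.05], 0], [[-0.27, 0.04, 0.08], 0]])

```text
clock: 22.73
eef_pos: [0.7222, 0.0178, 0.2969]
ee_rot: [[0.158, -0.044, 0.987], [0.011, 0.999, 0.043], [-0.987, 0.005, 0.158]]
contact_force: [1.9, 0.5, -0.7]
finger_gap: 0.578
```

Run:
```python
from h import *
rep();shot('wrist','w20')
```

```text
t 22.73 p [0.7222 0.0178 0.2969] q [-4.2 18.2  8.9 71.7  1.3 -6.6] F [ 1.9  0.5 -0.7] gap 49.3
[[ 0.1577 -0.0438  0.9865]
 [ 0.0115  0.999   0.0425]
 [-0.9874  0.0046  0.158 ]]
```

View pics/w20.png

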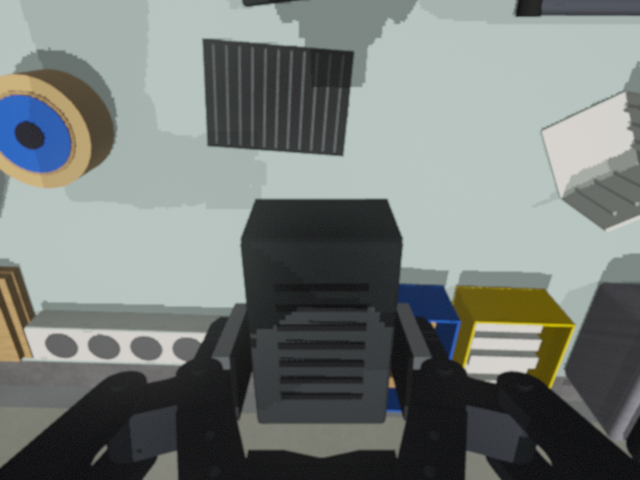

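```bash
cat >> h.py <<'E'
p22=np.array([.693,-.0185,.0213]); R22=np.array([[.1579,-.0456,.9864],[.0108,.999,.0445],[-.9874,.0037,.1582]])
Xd=R22.T@(np.array([.6895,-.0186,.002])-p22); Rd=R22.T@Rz
E
python3 - <<'E'
from h import *
c=load("w20"); p,R=c["pose"]
for q in [(-.04,-.025,.036),(-.04,.025,.036),(.04,.025,.036),(.04,-.025,.036),(-.04,-.025,0),(-.04,.025,0)]: print(proj(c,p+R@(Xd+Rd@np.array(q))))
print(Xd,Rd)
E
```

```text
[234.5664 239.3442]
[401.3159 239.7663]
[382.2626 423.1845]
[253.1328 423.1676]
[251.8293 195.5294]
[384.6469 195.9417]
[ 0.0185 -0.     -0.0065] [[ 0.1582  0.0042 -0.9874]
 [-0.0037  1.      0.0037]
 [ 0.9874  0.0032  0.1582]]
```

```bash
sed -i 's/^Xd=.*/&; Xd[1]=.001/' h.py; sed -i 's/-p22); Rd=/-p22); Rd=/; ' h.py; tail -3 h.py
python3 - <<'E'
from h import *
print(delta([.93,.10,.32]), Xd)
sc=load("scA")
for q in [(458,395),(497,357),(560,300),(400,460)]: print(q,onz(sc,*q,.05))
E
```

```text
CH=np.array([.4755,-.300]); uch=np.array([np.cos(np.radians(-30.3)),np.sin(np.radians(-30.3)),0])
p22=np.array([.693,-.0185,.0213]); R22=np.array([[.1579,-.0456,.9864],[.0108,.999,.0445],[-.9874,.0037,.1582]])
Xd=R22.T@(np.array([.6895,-.0186,.002])-p22); Rd=R22.T@Rz; Xd[1]=.001
[0.0202 0.0683 0.2027] [ 0.0185  0.001  -0.0065]
(458, 395) [0.9674 0.1169 0.05  ]
(497, 357) [0.9599 0.2542 0.05  ]
(560, 300) [0.954  0.4942 0.05  ]
(400, 460) [ 0.99   -0.0784  0.05  ]
```

apply_moves(commands=[[[0, 0.012, 0.035], 0], [[0, 0.024, 0.07], 0], [[0.005, 0.036, 0.105], 0], [[0.01, 0.048, 0.14], 0], [[0.02, 0.06, 0.175], 0], [[0.025, 0.068, 0.205], 0], [[0.03, 0.068, 0.235], 0], [[0.035, 0.07, 0.26], 0]])

```text
clock: 23.45
eef_pos: [0.9795, 0.101, 0.296]
ee_rot: [[0.157, -0.047, 0.987], [0.013, 0.999, 0.045], [-0.988, 0.005, 0.157]]
contact_force: [2.4, -1.2, 0.0]
finger_gap: 0.575
```

apply_moves(commands=[[[0, 0, 0.1], 0]])

```text
clock: 23.53
eef_pos: [0.9905, 0.1004, 0.2718]
ee_rot: [[0.157, -0.047, 0.986], [0.015, 0.999, 0.045], [-0.987, 0.007, 0.158]]
contact_force: [6.1, 0.2, -5.6]
finger_gap: 0.571
```

apply_moves(commands=[[[0, 0, 0.1], 0]])

```text
clock: 23.62
eef_pos: [1.0081, 0.0991, 0.2729]
ee_rot: [[0.198, -0.047, 0.979], [0.017, 0.999, 0.044], [-0.98, 0.008, 0.199]]
contact_force: [0.2, -0.2, -0.1]
finger_gap: 0.575
```

apply_moves(commands=[[[0, 0, 0.1], 0]])

```text
clock: 23.7
eef_pos: [1.0239, 0.0982, 0.2762]
ee_rot: [[0.237, -0.047, 0.97], [0.02, 0.999, 0.043], [-0.971, 0.009, 0.238]]
contact_force: [-0.2, -0.3, 0.0]
finger_gap: 0.574
```

Run:
```python
from h import *
rep()
```

```text
t 23.7 p [1.0239 0.0982 0.2762] q [ 1.7 57.2 71.1 90.2  0.7 -0.9] F [-0.2 -0.3  0. ] gap 49.0
[[ 0.2369 -0.0469  0.9704]
 [ 0.0195  0.9989  0.0435]
 [-0.9713  0.0087  0.2375]]
```

apply_moves(commands=[[[0, 0, 0.1], 0]])

```text
clock: 23.78
eef_pos: [1.0383, 0.0975, 0.2774]
ee_rot: [[0.27, -0.047, 0.962], [0.022, 0.999, 0.043], [-0.963, 0.009, 0.271]]
contact_force: [0.9, 0.5, -0.3]
finger_gap: 0.577
```

apply_moves(commands=[[[0, 0, 0.1], 0]])

```text
clock: 23.87
eef_pos: [1.0519, 0.0968, 0.2778]
ee_rot: [[0.301, -0.047, 0.953], [0.024, 0.999, 0.042], [-0.953, 0.01, 0.301]]
contact_force: [0.2, -0.4, -0.6]
finger_gap: 0.575
```

apply_moves(commands=[[[0, 0, 0.1], 0]])

```text
clock: 23.95
eef_pos: [1.065, 0.0961, 0.2786]
ee_rot: [[0.33, -0.048, 0.943], [0.026, 0.999, 0.041], [-0.944, 0.011, 0.331]]
contact_force: [0.1, 0.1, -0.6]
finger_gap: 0.573
```

apply_moves(commands=[[[0, 0, 0.1], 0]])

```text
clock: 24.03
eef_pos: [1.0775, 0.0955, 0.2804]
ee_rot: [[0.359, -0.048, 0.932], [0.028, 0.999, 0.04], [-0.933, 0.012, 0.36]]
contact_force: [0.0, -0.1, -1.3]
finger_gap: 0.575
```

Run:
```python
from h import *
rep()
p,R,s=st(); d=(R@Rd).T@Rh; print(cv2.Rodrigues(d)[0].ravel()*57.3)
```

```text
t 24.03 p [1.0775 0.0955 0.2804] q [ 1.3 57.9 71.2 82.2  1.1 -1.1] F [ 0.  -0.1 -1.3] gap 49.1
[[ 0.359  -0.0478  0.9321]
 [ 0.0282  0.9988  0.0404]
 [-0.9329  0.0117  0.3599]]
[ -0.5083 -23.0133   0.1249]
```

apply_moves(commands=[[[0, 0, 0.1], 0]])

```text
clock: 24.12
eef_pos: [1.0896, 0.0949, 0.2836]
ee_rot: [[0.388, -0.048, 0.921], [0.03, 0.999, 0.039], [-0.921, 0.012, 0.389]]
contact_force: [0.1, -0.2, -0.9]
finger_gap: 0.576
```

apply_moves(commands=[[[0, 0, 0.1], 0]])

```text
clock: 24.2
eef_pos: [1.1011, 0.0942, 0.2878]
ee_rot: [[0.416, -0.048, 0.908], [0.032, 0.999, 0.039], [-0.909, 0.013, 0.417]]
contact_force: [-0.3, -0.6, -0.4]
finger_gap: 0.575
```

apply_moves(commands=[[[0, 0, 0.1], 0]])

```text
clock: 24.28
eef_pos: [1.1122, 0.0936, 0.2933]
ee_rot: [[0.444, -0.049, 0.895], [0.034, 0.999, 0.037], [-0.895, 0.014, 0.445]]
contact_force: [-0.6, -0.6, -0.3]
finger_gap: 0.577
```

apply_moves(commands=[[[0, 0, 0.1], 0]])

```text
clock: 24.37
eef_pos: [1.1226, 0.093, 0.3]
ee_rot: [[0.472, -0.049, 0.88], [0.036, 0.999, 0.036], [-0.881, 0.014, 0.473]]
contact_force: [0.5, 0.8, -0.4]
finger_gap: 0.577
```

apply_moves(commands=[[[0, 0, 0.1], 0]])

```text
clock: 24.45
eef_pos: [1.1325, 0.0923, 0.3078]
ee_rot: [[0.499, -0.049, 0.865], [0.037, 0.999, 0.035], [-0.866, 0.015, 0.5]]
contact_force: [-0.3, -0.2, -0.3]
finger_gap: 0.577
```

apply_moves(commands=[[[0, 0, 0.1], 0]])

```text
clock: 24.53
eef_pos: [1.1418, 0.0916, 0.3167]
ee_rot: [[0.525, -0.049, 0.85], [0.039, 0.999, 0.034], [-0.85, 0.015, 0.526]]
contact_force: [-0.4, -0.8, -0.2]
finger_gap: 0.577
```

Run:
```python
from h import *
rep()
p,R,s=st(); d=(R@Rd).T@Rh; print(cv2.Rodrigues(d)[0].ravel()*57.3)
```

```text
t 24.53 p [1.1418 0.0916 0.3167] q [ 0.9 57.7 71.2 71.8  1.8 -1.2] F [-0.4 -0.8 -0.2] gap 49.3
[[ 0.525  -0.0495  0.8497]
 [ 0.0389  0.9987  0.0341]
 [-0.8502  0.0152  0.5262]]
[ -0.7431 -12.3557   0.2297]
```

apply_moves(commands=[[[0, 0, 0.1], 0]])

```text
clock: 24.62
eef_pos: [1.1505, 0.091, 0.3266]
ee_rot: [[0.551, -0.05, 0.833], [0.041, 0.999, 0.033], [-0.834, 0.016, 0.552]]
contact_force: [0.4, 1.0, -0.3]
finger_gap: 0.575
```

apply_moves(commands=[[[0, 0, 0.1], 0]])

```text
clock: 24.7
eef_pos: [1.1586, 0.0904, 0.3375]
ee_rot: [[0.576, -0.05, 0.816], [0.042, 0.999, 0.032], [-0.816, 0.016, 0.577]]
contact_force: [-0.1, 0.2, -0.7]
finger_gap: 0.575
```

apply_moves(commands=[[[0, 0, 0.1], 0]])

```text
clock: 24.78
eef_pos: [1.166, 0.0897, 0.3493]
ee_rot: [[0.6, -0.05, 0.798], [0.043, 0.999, 0.03], [-0.799, 0.016, 0.602]]
contact_force: [-0.2, 0.4, 0.2]
finger_gap: 0.574
```

apply_moves(commands=[[[0, 0, 0.1], 0]])

```text
clock: 24.87
eef_pos: [1.173, 0.089, 0.3622]
ee_rot: [[0.624, -0.051, 0.78], [0.045, 0.999, 0.029], [-0.78, 0.017, 0.626]]
contact_force: [0.5, 0.4, -1.4]
finger_gap: 0.575
```

apply_moves(commands=[[[0, 0, 0.1], 0]])

```text
clock: 24.95
eef_pos: [1.1794, 0.0883, 0.376]
ee_rot: [[0.648, -0.051, 0.76], [0.046, 0.999, 0.028], [-0.76, 0.017, 0.649]]
contact_force: [0.1, -0.4, -0.9]
finger_gap: 0.576
```

Run:
```python
from h import *
rep()
p,R,s=st(); d=(R@Rd).T@Rh; print(cv2.Rodrigues(d)[0].ravel()*57.3)
```

```text
t 24.95 p [1.1794 0.0883 0.376 ] q [ 0.6 56.2 71.2 64.6  2.3 -1.1] F [ 0.1 -0.4 -0.9] gap 49.2
[[ 0.6477 -0.0508  0.7602]
 [ 0.0461  0.9986  0.0275]
 [-0.7605  0.0172  0.6491]]
[-0.8891 -3.6258  0.3159]
```

apply_moves(commands=[[[0, 0, 0.1], 0]])

```text
clock: 25.03
eef_pos: [1.1851, 0.0876, 0.3907]
ee_rot: [[0.67, -0.051, 0.74], [0.047, 0.999, 0.026], [-0.74, 0.017, 0.672]]
contact_force: [-0.8, -0.2, -1.6]
finger_gap: 0.574
```

apply_moves(commands=[[[-0.01, 0, 0], 0], [[-0.02, 0, 0], 0]])

```text
clock: 25.2
eef_pos: [1.1715, 0.0865, 0.4058]
ee_rot: [[0.67, -0.051, 0.74], [0.047, 0.999, 0.026], [-0.741, 0.017, 0.672]]
contact_force: [-0.4, -0.2, -0.6]
finger_gap: 0.576
```

Run:
```python
from h import *
rep()
p,R,s=st(); d=(R@Rd).T@Rh; print(cv2.Rodrigues(d)[0].ravel()*57.3)
```

```text
t 25.2 p [1.1715 0.0865 0.4058] q [ 0.5 53.  67.6 62.4  2.4 -1.1] F [-0.4 -0.2 -0.6] gap 49.2
[[ 0.6704 -0.051   0.7403]
 [ 0.0471  0.9985  0.0261]
 [-0.7405  0.0174  0.6718]]
[-0.9056 -1.8958  0.3358]
```

apply_moves(commands=[[[0.02, 0, 0], 0]])

```text
clock: 25.28
eef_pos: [1.1834, 0.0877, 0.4022]
ee_rot: [[0.678, -0.051, 0.734], [0.047, 0.999, 0.026], [-0.734, 0.017, 0.679]]
contact_force: [0.1, 1.6, 2.4]
finger_gap: 0.573
```

apply_moves(commands=[[[0, 0, 0.1], 0]])

```text
clock: 25.37
eef_pos: [1.1889, 0.0872, 0.3935]
ee_rot: [[0.681, -0.051, 0.731], [0.048, 0.999, 0.025], [-0.731, 0.018, 0.682]]
contact_force: [-0.1, -0.6, -7.9]
finger_gap: 0.572
```

apply_moves(commands=[[[-0.03, 0.01, -0.02], 0], [[-0.05, 0.02, -0.05], 0], [[-0.06, 0.035, -0.085], 0]])

```text
clock: 25.62
eef_pos: [1.1035, 0.1096, 0.4005]
ee_rot: [[0.698, -0.049, 0.715], [0.047, 0.999, 0.023], [-0.715, 0.017, 0.699]]
contact_force: [1.4, -0.2, 1.6]
finger_gap: 0.575
```

Run:
```python
from h import *
rep()
p,R,s=st(); d=(R@Rd).T@Rh; print(cv2.Rodrigues(d)[0].ravel()*57.3)
T=H0-R@Xd
for k in (.06,.0): print(k,T+k*Rh[:,2])
shot("wrist","w25")
```

```text
t 25.62 p [1.1035 0.1096 0.4005] q [ 2.  38.6 39.7 46.7  1.3  0.1] F [ 1.4 -0.2  1.6] gap 49.1
[[ 0.6975 -0.0493  0.7148]
 [ 0.0469  0.9986  0.0231]
 [-0.715   0.0174  0.6989]]
[-0.8503  0.2383  0.4391]
0.06 [0.4654 0.2953 0.2019]
0.0 [0.4998 0.2968 0.1528]
```

View pics/w25.png

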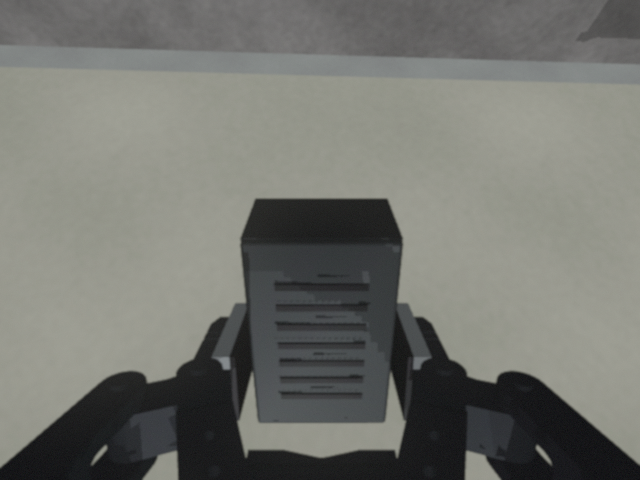

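Run:
```python
from h import *
print(delta([.77,.2,.45]),delta([.43,.29,.45]))
```

```text
[-0.2604  0.1038 -0.1876] [-0.4857  0.2121 -0.435 ]
```

apply_moves(commands=[[[-0.032, 0.013, -0.023], 0], [[-0.064, 0.026, -0.046], 0], [[-0.096, 0.038, -0.069], 0], [[-0.128, 0.051, -0.092], 0], [[-0.16, 0.064, -0.115], 0], [[-0.192, 0.077, -0.138], 0], [[-0.224, 0.09, -0.161], 0], [[-0.256, 0.102, -0.184], 0]])

```text
clock: 26.33
eef_pos: [0.7851, 0.1968, 0.4582]
ee_rot: [[0.693, -0.052, 0.719], [0.049, 0.998, 0.024], [-0.719, 0.019, 0.695]]
contact_force: [-0.8, 0.1, -0.9]
finger_gap: 0.577
```

Run:
```python
from h import *
rep()
print(delta([.43,.29,.45]))
```

```text
t 26.33 p [0.7851 0.1968 0.4582] q [11.3  5.  -0.7 40.5 -5.   6.8] F [-0.8  0.1 -0.9] gap 49.3
[[ 0.6934 -0.0516  0.7187]
 [ 0.0492  0.9985  0.0242]
 [-0.7189  0.0186  0.6949]]
[-0.2357  0.1112 -0.2587]
```

apply_moves(commands=[[[-0.026, 0.014, -0.028], 0], [[-0.052, 0.028, -0.056], 0], [[-0.078, 0.042, -0.084], 0], [[-0.104, 0.054, -0.112], 0], [[-0.13, 0.066, -0.14], 0], [[-0.156, 0.078, -0.17], 0], [[-0.182, 0.09, -0.2], 0], [[-0.208, 0.1, -0.23], 0]])

```text
clock: 27.0
eef_pos: [0.4706, 0.2806, 0.4505]
ee_rot: [[0.693, -0.051, 0.719], [0.051, 0.998, 0.022], [-0.719, 0.021, 0.695]]
contact_force: [-0.5, 1.3, -0.1]
finger_gap: 0.576
```

Run:
```python
from h import *
rep();p,R,s=st()
T=H0-R@Xd
print(delta(T+.13*Rh[:,2]),delta(T+.06*Rh[:,2]))
```

```text
t 27.0 p [0.4706 0.2806 0.4505] q [ 34.9 -19.5 -22.1  47.6 -20.8  24.8] F [-0.5  1.3 -0.1] gap 49.2
[[ 0.6934 -0.0513  0.7187]
 [ 0.0507  0.9985  0.0223]
 [-0.7188  0.021   0.6949]]
[ 0.1068  0.0113 -0.165 ] [ 0.1759  0.0097 -0.176 ]
```

apply_moves(commands=[[[0, 0.003, -0.035], 0], [[0, 0.006, -0.07], 0], [[0.01, 0.009, -0.105], 0], [[0.04, 0.011, -0.13], 0], [[0.07, 0.011, -0.15], 0], [[0.095, 0.011, -0.165], 0], [[0.107, 0.011, -0.165], 0], [[0.107, 0.011, -0.165], 0]])

```text
clock: 27.67
eef_pos: [0.4257, 0.2915, 0.2542]
ee_rot: [[0.689, -0.051, 0.723], [0.047, 0.999, 0.026], [-0.724, 0.016, 0.69]]
contact_force: [0.6, -0.2, -0.1]
finger_gap: 0.572
```

apply_moves(commands=[[[0, 0, 0], 0], [[0, 0, 0], 0]])

```text
clock: 27.83
eef_pos: [0.4276, 0.2935, 0.26]
ee_rot: [[0.693, -0.051, 0.719], [0.051, 0.998, 0.022], [-0.719, 0.021, 0.695]]
contact_force: [-0.5, 0.2, 0.4]
finger_gap: 0.576
```

Run:
```python
from h import *
rep();p,R,s=st()
d=(R@Rd).T@Rh; print(cv2.Rodrigues(d)[0].ravel()*57.3)
T=H0-R@Xd
for k in (.13,.06,.03,0): print(k,delta(T+k*Rh[:,2]))
shot("wrist","w26")
c=shot('side','sd26');cv2.imwrite("pics/sd26z.png",cv2.resize(c["img"][200:420,240:440],(545,600))[:,:,::-1])
```

```text
t 27.83 p [0.4276 0.2935 0.26  ] q [ 40.6 -16.4 -42.9  25.7 -24.4  29.7] F [-0.5  0.2  0.4] gap 49.2
[[ 0.6933 -0.0513  0.7189]
 [ 0.0506  0.9985  0.0224]
 [-0.7189  0.0209  0.6948]]
[-1.0795 -0.0879  0.4588]
0.13 [-0.001   0.0002 -0.0021]
0.06 [ 0.0681 -0.0013 -0.0131]
0.03 [ 0.0977 -0.002  -0.0177]
0 [ 0.1274 -0.0027 -0.0224]
```

View pics/w26.png

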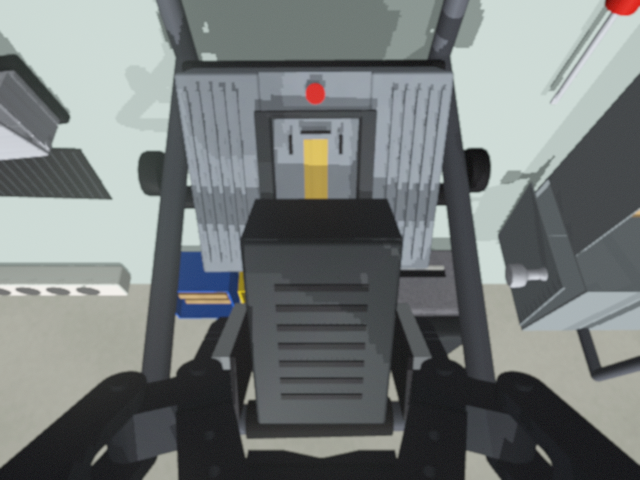

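View pics/sd26z.png

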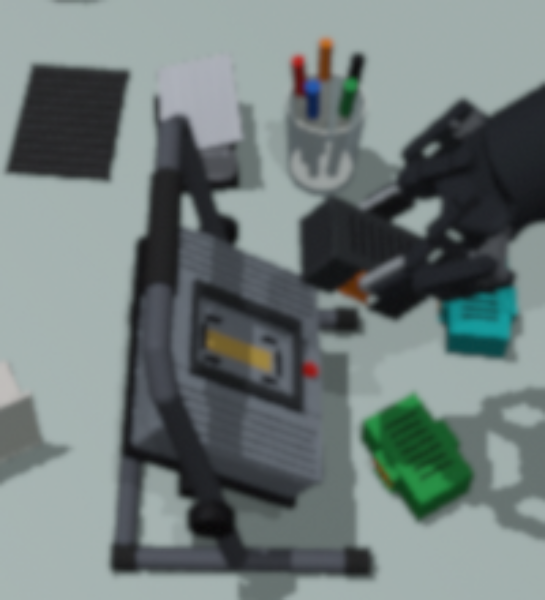

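Run:
```python
from h import *
c=load("w26"); n=Rh[:,2]
for z,pts in [(.013,[(257,110),(376,110),(273,119),(358,119)]),(.010,[(179,72),(452,72)])]:
    for q in pts: print(z,(Rh.T@(onplane(c,*q,H0+z*n,n)-H0)*1000).round(1))
p,R=c["pose"]
for q in [(-.04,-.025,.036),(-.04,.025,.036),(.04,.025,.036),(.04,-.025,.036),(-.04,-.025,0),(-.04,.025,0)]: print(proj(c,p+R@(Xd+Rd@np.array(q))))
cv2.imwrite("pics/w26z.png",cv2.resize(c["img"][60:290,170:460],(757,600),interpolation=cv2.INTER_CUBIC)[:,:,::-1])
```

```text
0.013 [-49.  -36.2  13. ]
0.013 [-48.5  36.7  13. ]
0.013 [-43.6 -26.8  13. ]
0.013 [-43.1  25.8  13. ]
0.01 [-70.6 -81.   10. ]
0.01 [-69.7  81.6  10. ]
[237.7941 239.6168]
[404.5094 239.9649]
[384.7841 423.3076]
[255.6738 423.37  ]
[254.3459 195.7509]
[387.1419 196.1098]
```

View pics/w26z.png

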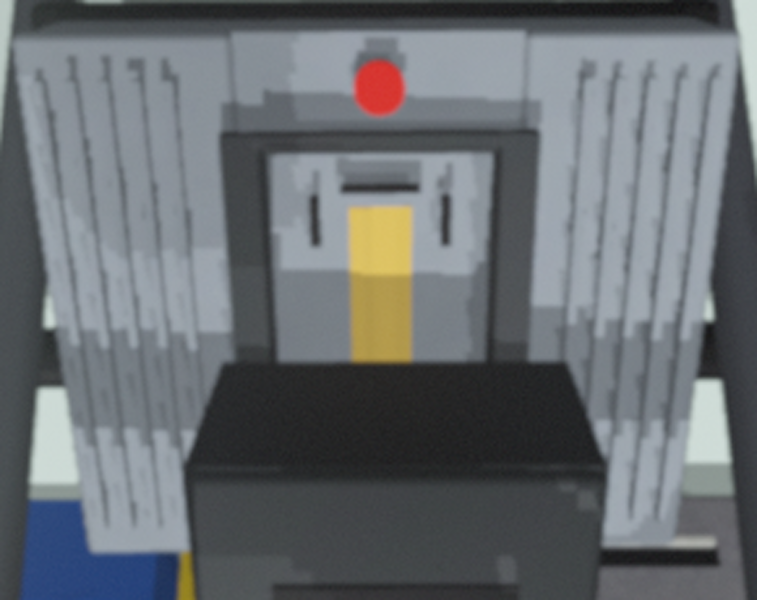

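apply_moves(commands=[[[0.025, -0.001, -0.005], 0], [[0.05, -0.001, -0.01], 0], [[0.075, -0.002, -0.0145], 0], [[0.09, -0.002, -0.0175], 0], [[0.0977, -0.002, -0.0187], 0], [[0.0977, -0.002, -0.0187], 0], [[0.0977, -0.002, -0.0187], 0]])

```text
clock: 28.52
eef_pos: [0.4811, 0.2952, 0.1746]
ee_rot: [[0.691, -0.051, 0.721], [0.049, 0.999, 0.024], [-0.721, 0.018, 0.693]]
contact_force: [-0.1, 0.3, 0.4]
finger_gap: 0.577
```

Run:
```python
from h import *
rep();p,R,s=st()
T=H0-R@Xd
for k in (.03,0.013,.006,0): print(k,delta(T+k*Rh[:,2]))
print("cover origin in head",Rh.T@(p+R@Xd-H0))
c=shot("wrist","w27")
c=shot('side','sd27');cv2.imwrite("pics/sd27z.png",cv2.resize(c["img"][270:370,270:390],(720,600),interpolation=cv2.INTER_CUBIC)[:,:,::-1])
```

```text
t 28.52 p [0.4811 0.2952 0.1746] q [ 35.8  -5.4 -46.6   9.5 -21.4  25.5] F [-0.1  0.3  0.4] gap 49.3
[[ 0.6913 -0.0512  0.7207]
 [ 0.0488  0.9985  0.0242]
 [-0.7209  0.0184  0.6928]]
0.03 [-0.0009  0.0008  0.0032]
0.013 [0.0159 0.0005 0.0006]
0.006 [ 0.0229  0.0003 -0.0005]
0 [ 0.0288  0.0002 -0.0014]
cover origin in head [-0.003  -0.0008  0.0286]
```

View pics/w27.png

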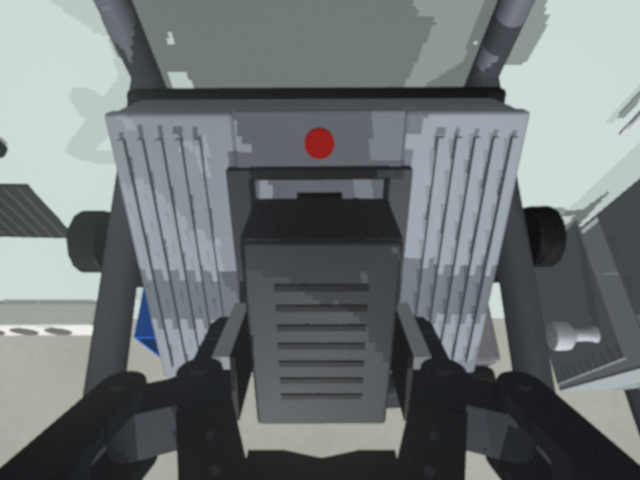

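View pics/sd27z.png

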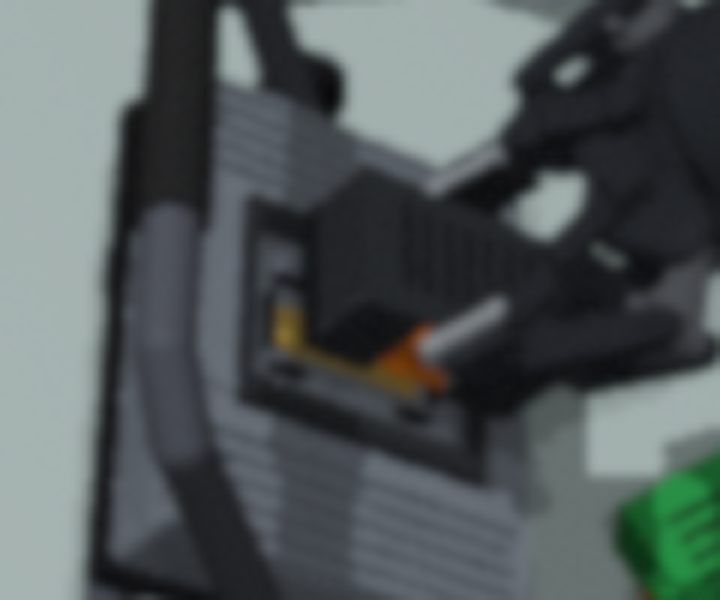

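apply_moves(commands=[[[0.003, 0.0005, 0.001], 0], [[0.008, 0.0005, 0.001], 0], [[0.0125, 0.0005, 0.0006], 0], [[0.0165, 0.0005, 0], 0], [[0.0165, 0.0005, 0], 0]])

```text
clock: 29.03
eef_pos: [0.4919, 0.2957, 0.1605]
ee_rot: [[0.69, -0.051, 0.722], [0.048, 0.999, 0.025], [-0.723, 0.017, 0.691]]
contact_force: [-0.6, 0.5, -0.6]
finger_gap: 0.574
```

Run:
```python
from h import *
rep();p,R,s=st()
T=H0-R@Xd
for k in (.006,0,-.002): print(k,delta(T+k*Rh[:,2]))
print("cover origin in head",Rh.T@(p+R@Xd-H0))
c=shot("wrist","w28")
```

```text
t 29.03 p [0.4919 0.2957 0.1605] q [ 34.9  -3.1 -46.7   7.1 -20.8  24.9] F [-0.6  0.5 -0.6] gap 49.0
[[ 0.6896 -0.051   0.7223]
 [ 0.0475  0.9986  0.0252]
 [-0.7226  0.017   0.6911]]
0.006 [0.0052 0.0006 0.0015]
0 [0.0112 0.0005 0.0006]
-0.002 [0.0131 0.0005 0.0003]
cover origin in head [-0.0023 -0.0007  0.0109]
```

View pics/w28.png

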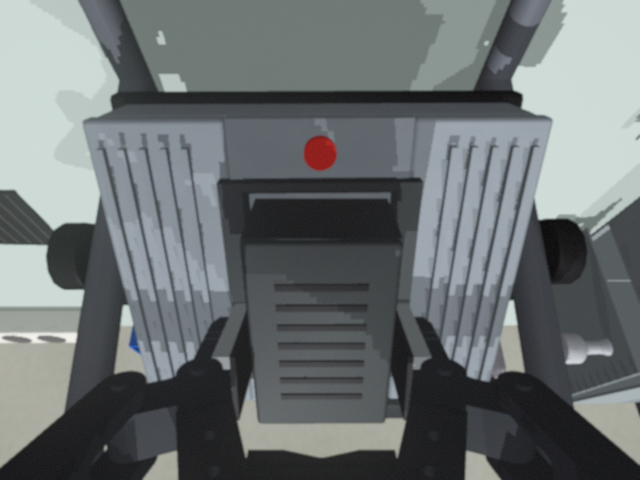

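apply_moves(commands=[[[0.003, 0.0005, 0.001], 0], [[0.006, 0.0005, 0.001], 0], [[0.008, 0.0005, 0.0008], 0]])

```text
clock: 29.33
eef_pos: [0.4984, 0.2971, 0.1563]
ee_rot: [[0.691, -0.051, 0.721], [0.048, 0.999, 0.025], [-0.721, 0.018, 0.692]]
contact_force: [-0.9, 0.7, -0.7]
finger_gap: 0.575
```

apply_moves(commands=[[[0.002, 0, 0], 0], [[0.0045, 0, 0], 0], [[0.0055, 0, 0], 0], [[0.0055, 0, 0], 0]])

```text
clock: 29.67
eef_pos: [0.5007, 0.2974, 0.1534]
ee_rot: [[0.691, -0.053, 0.721], [0.049, 0.998, 0.027], [-0.721, 0.017, 0.692]]
contact_force: [-21.9, -2.6, 17.5]
finger_gap: 0.578
```

Run:
```python
from h import *
rep();p,R,s=st()
print("cover origin in head",Rh.T@(p+R@Xd-H0), "F head",Rh.T@np.array(s["contact_force"]))
c=shot("wrist","w29")
c=shot('side','sd29');cv2.imwrite("pics/sd29z.png",cv2.resize(c["img"][270:370,270:390],(720,600),interpolation=cv2.INTER_CUBIC)[:,:,::-1])
```

```text
t 29.67 p [0.5007 0.2974 0.1534] q [ 34.4  -1.6 -46.5   5.5 -20.5  24.3] F [-21.9  -2.6  17.5] gap 49.3
[[ 0.691  -0.0527  0.721 ]
 [ 0.0485  0.9985  0.0265]
 [-0.7213  0.0167  0.6925]]
cover origin in head [ 0.0009  0.0005 -0.    ] F head [-8.0198 -1.7249 26.9307]
```

View pics/w29.png

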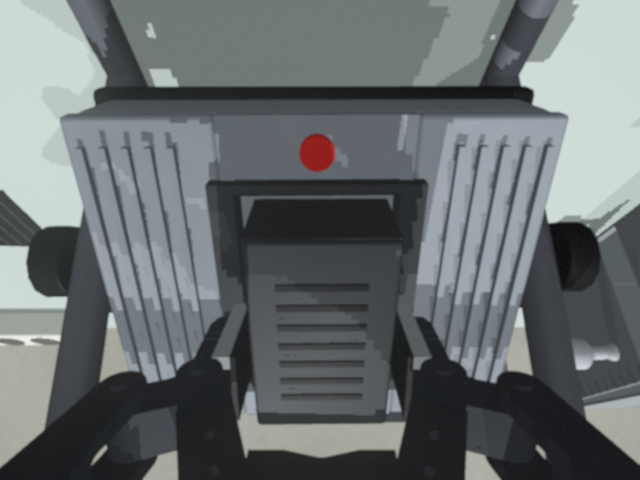

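View pics/sd29z.png

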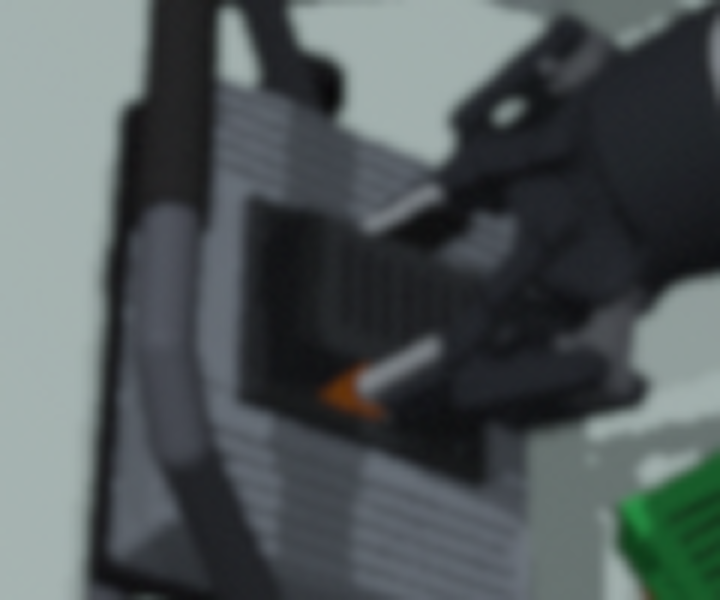

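apply_moves(commands=[[[-0.0015, 0, -0.0005], 0]])

```text
clock: 29.85
eef_pos: [0.5, 0.2972, 0.1539]
ee_rot: [[0.691, -0.052, 0.721], [0.049, 0.999, 0.025], [-0.721, 0.017, 0.693]]
contact_force: [0.3, -0.2, -1.0]
finger_gap: 0.575
```

apply_moves(commands=[[[0, 0, 0], 0], [[0, 0, 0], 0], [[0, 0, 0], 0], [[0, 0, 0], 0], [[0, 0, 0], 0]], fingers=0.085)

```text
clock: 30.27
eef_pos: [0.5008, 0.2972, 0.1532]
ee_rot: [[0.691, -0.051, 0.721], [0.048, 0.999, 0.024], [-0.722, 0.018, 0.692]]
contact_force: [-0.0, 1.2, -0.0]
finger_gap: 1.0
```

Run:
```python
from h import *
rep();p,R,s=st()
print(R.T@Rh[:,2])
c=shot("wrist","w30")
```

```text
t 30.27 p [0.5008 0.2972 0.1532] q [ 34.4  -1.6 -46.5   5.5 -20.5  24.4] F [-0.   1.2 -0. ] gap 85.4
[[ 0.6907 -0.0511  0.7213]
 [ 0.0483  0.9985  0.0245]
 [-0.7215  0.0179  0.6922]]
[-0.988  0.02   0.153]
```

View pics/w30.png

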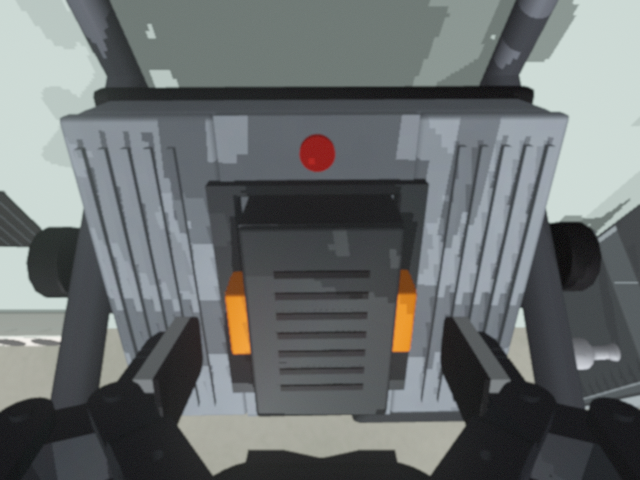

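Run:
```python
from h import *
c=load("w30"); n=Rh[:,2]
for dz in (0,.002,.004,.006):
  print(dz,[proj(c,H0+Rh@(np.array(q)+[0,0,dz])).round(0).tolist() for q in [(-.04,-.025,.036),(-.04,.025,.036),(.04,.025,.036),(.04,-.025,.036),(-.013,.0325,.031),(.013,.0325,.031)]])
cv2.imwrite("pics/w30z.png",cv2.resize(c["img"][170:430,190:450],(600,600),interpolation=cv2.INTER_CUBIC)[:,:,::-1])
c2=load("w29"); 
for nm in ("w29","w30"):
  c2=load(nm); print(nm,[proj(c2,H0+Rh@(np.array(q))).round(0).tolist() for q in [(-.048,-.038,.013),(-.048,.038,.013)]])
```

```text
0 [[237.0, 237.0], [404.0, 236.0], [386.0, 421.0], [256.0, 424.0], [416.0, 300.0], [409.0, 358.0]]
0.002 [[236.0, 241.0], [406.0, 239.0], [387.0, 425.0], [256.0, 428.0], [418.0, 303.0], [410.0, 362.0]]
0.004 [[235.0, 244.0], [407.0, 242.0], [388.0, 430.0], [255.0, 433.0], [419.0, 307.0], [412.0, 366.0]]
0.006 [[234.0, 247.0], [409.0, 245.0], [389.0, 435.0], [254.0, 437.0], [421.0, 311.0], [413.0, 370.0]]
w29 [[207.0, 186.0], [431.0, 184.0]]
w30 [[207.0, 186.0], [431.0, 184.0]]
```

View pics/w30z.png

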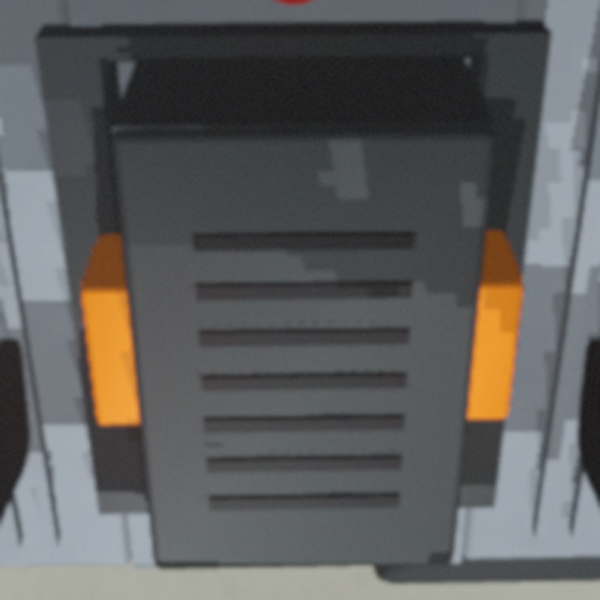

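Run:
```python
from h import *
from scipy.optimize import least_squares
c=load("w30"); c29=load("w29")
def P(c,dx,dy,dz,pt,h=(.0385,.0245)):
    a=np.radians(pt); Ry=np.array([[np.cos(a),0,-np.sin(a)],[0,1,0],[np.sin(a),0,np.cos(a)]])
    return np.concatenate([proj(c,H0+Rh@(np.array([dx,dy,dz])+Ry@np.array(q))) for q in [(-h[0],-h[1],.036),(-h[0],h[1],.036),(h[0],h[1],.036),(h[0],-h[1],.036)]])
o29=np.array([245,242,400,242,387,421,258,421.]);
# w30 crop ->full: 190+x*260/600, 170+y*260/600
g=lambda x,y:(190+x*.4333,170+y*.4333)
o30=np.concatenate([g(114,130),g(492,133),g(457,560),g(157,563)]); print(o30)
for nm,cc,o in (("29",c29,o29),("30",c,o30)):
    r=least_squares(lambda v:P(cc,v[0],v[1],v[2],v[3])-o,[0,0,0,0],x_scale=[.001,.001,.001,1]); print(nm,r.x*[1000,1000,1000,1],r.fun.round(1))
```

```text
[239.3962 226.329  403.1836 227.6289 388.0181 412.648  258.0281 413.9479]
29 [ 4.3798  0.7231 -2.9399  2.5862] [-0.5  0.5  0.6 -1.  -1.7 -0.8  1.6  1.4]
30 [-3.0944  0.3877 -0.4316  1.4558] [ 0.6  1.5  0.6 -1.6 -1.  -0.5 -0.5  0.6]
```

apply_moves(commands=[[[-0.02, 0, 0.003], 0], [[-0.045, 0.001, 0.006], 0], [[-0.08, 0.001, 0.008], 0], [[-0.115, 0.001, 0.01], 0], [[-0.14, 0.001, 0.01], 0], [[-0.15, 0.001, 0.01], 0], [[-0.15, 0.001, 0.01], 0], [[-0.15, 0.001, 0.01], 0]])

```text
clock: 30.98
eef_pos: [0.4041, 0.2915, 0.269]
ee_rot: [[0.691, -0.052, 0.721], [0.05, 0.998, 0.024], [-0.721, 0.019, 0.693]]
contact_force: [-0.5, 0.7, -0.3]
finger_gap: 0.996
```

Run:
```python
from h import *
rep()
c=shot("wrist","w31"); cv2.imwrite("pics/w31z.png",cv2.resize(c["img"][180:430,200:450],(600,600),interpolation=cv2.INTER_CUBIC)[:,:,::-1])
c=shot('side','sd31');cv2.imwrite("pics/sd31z.png",cv2.resize(c["img"][270:370,270:390],(720,600),interpolation=cv2.INTER_CUBIC)[:,:,::-1])
c=shot('scene','sc31')
```

```text
t 30.98 p [0.4041 0.2915 0.269 ] q [ 43.  -18.8 -43.   28.9 -25.8  31.7] F [-0.5  0.7 -0.3] gap 85.0
[[ 0.6914 -0.052   0.7206]
 [ 0.0497  0.9985  0.0244]
 [-0.7208  0.0189  0.6929]]
```

View pics/w31.png

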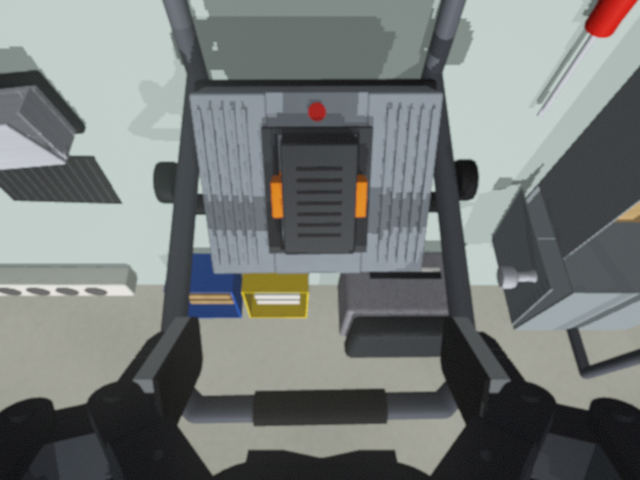

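View pics/sd31z.png

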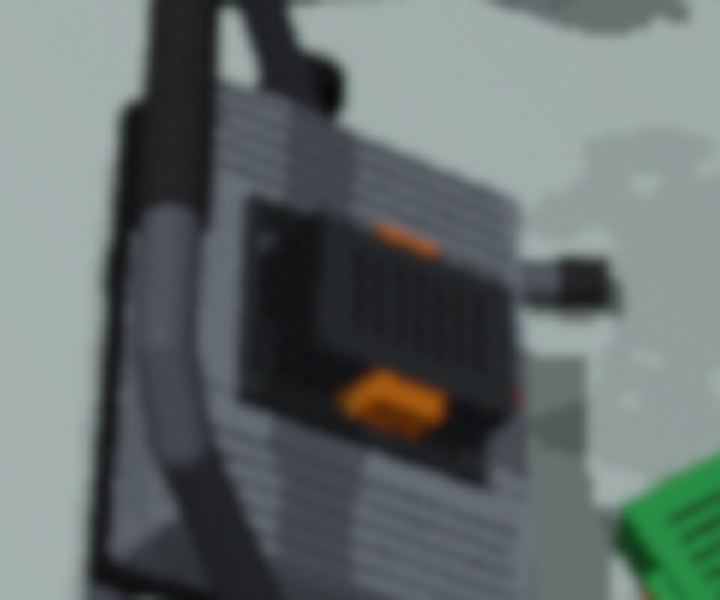

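View pics/sc31.png

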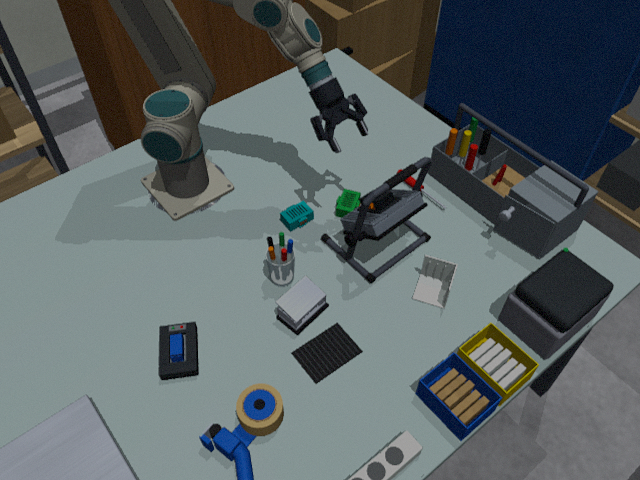

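Run:
```python
from h import *
a=load("sdA")["img"][270:370,270:390]; b=load("sd31")["img"][270:370,270:390]
f=lambda i:cv2.resize(i,(400,333),interpolation=cv2.INTER_CUBIC)
cv2.imwrite("pics/cmp.png",np.hstack([f(a),f(b)])[:,:,::-1])
for im in (load("sdA")["img"],load("sd31")["img"]):
    h=cv2.cvtColor(im,cv2.COLOR_RGB2HSV); m=cv2.inRange(h,(5,150,90),(22,255,255)); m[:300]=0;m[360:]=0;m[:,:300]=0;m[:,370:]=0
    n,l,s,ce=cv2.connectedComponentsWithStats(m); print([(s[i].tolist(),ce[i].round(1).tolist()) for i in range(1,n) if s[i][4]>8])
# fit in w31: cast cover top edges at home z
c=load("w31"); n=Rh[:,2]
for z in (.036,):
  for q in [(281,143),(357,143),(350,254),(286,254)]: print((Rh.T@(onplane(c,*q,H0+z*n,n)-H0)*1000).round(1))
for q in [(263,127),(373,127),(365,252),(270,252)]: print("collar",(Rh.T@(onplane(c,*q,H0+.013*n,n)-H0)*1000).round(1))
```

```text
[([332, 307, 9, 5, 11], [335.7, 309.0]), ([327, 331, 16, 9, 102], [334.6, 335.1])]
[([334, 309, 8, 4, 10], [337.7, 310.2]), ([327, 332, 17, 9, 105], [335.5, 336.1])]
[-43.6 -23.5  36. ]
[-43.3  24.3  36. ]
[36.7 22.3 36. ]
[ 36.1 -23.6  36. ]
collar [-48.8 -36.8  13. ]
collar [-48.3  37.2  13. ]
collar [47.9 36.2 13. ]
collar [ 46.9 -37.6  13. ]
```

View pics/cmp.png

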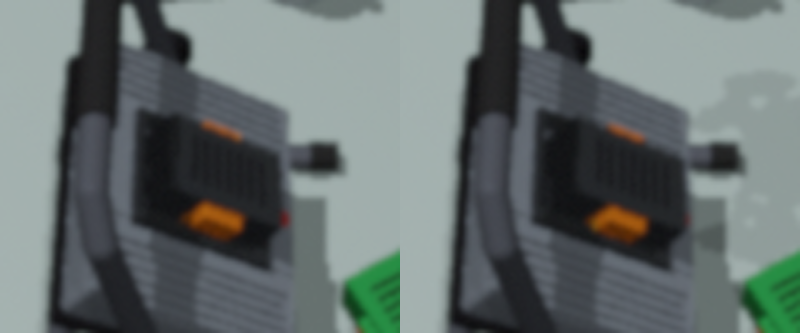

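View pics/w31z.png

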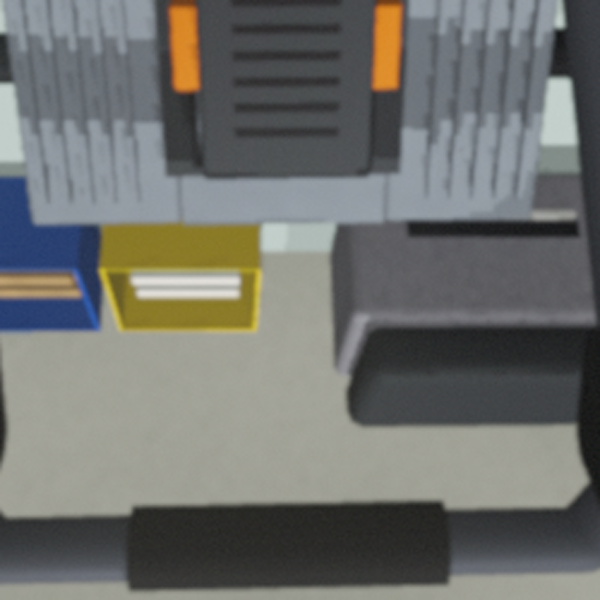

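```bash
python3 -c "
from h import *
rep(); print(robot.finish_job())"
```

```text
t 31.13 p [0.404  0.2906 0.2666] q [ 42.9 -18.7 -43.1  29.  -25.8  31.7] F [0.2 0.  0.8] gap 85.0
[[ 0.6891 -0.0507  0.7228]
 [ 0.0466  0.9986  0.0256]
 [-0.7231  0.0161  0.6905]]
the job is handed in; nothing more can be done
None
```

I handed the job in at about 31 s. The cover came off and went open side down on the mat, the pack went into the cradle pocket, and the cover went back on the lamp with its tabs released.

The moves could not tilt the tool directly. I tilted it by pushing past the arm's far reach, about 9° to work and about 44° to refit the cover. To lay the cover and the pack flat, I rocked each one over its low edge while holding it lightly.

- **Cover on the mat:** the pictures showed it upright and inside the mat's edges.
- **Pack in the cradle:** all three cameras showed it flat and central in the pocket. The highest wrist force while setting it down was about 9 N. It was held about 5° off level across its width, so one edge dropped roughly 2 mm on release.
- **Cover refitted:** it bottomed at the home position under about 27 N, and both orange tabs sprang out when I let go.
- **Checks that disagreed:** after release the cover slid about 3 mm down the slope, right at the stated play limit. One picture fit gave about 1.5° of tilt, which I took as measurement noise. I did not tug the cover to test the latch.
- **Everything else:** the bystanders and look-alikes appear where they were. The open gripper ended about 0.15 m from the lamp, touching nothing.

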